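# Turn the grooved parts tray round and slide it home in its dock

### The job

The loaded wooden parts tray lies left of the upright partition, wrong way round. Lift it over, turn it end for end, enter its low rounded end between the guide rails of the wooden dock on the right and slide it in past the spring catches until it is fully home against the back stop. Keep the tray level so the wax block stays in it, do not ram it, leave the polish tin, cup and sanding block alone, and let go.

Things in the scene. Friction and masses are not known exactly. Their poses are not given: they have to be found in the camera images.
- tray: Loose open plywood tray, 150 long (x) x 60 wide (y), 0.2 to 0.45 kg. Origin: centre of the underside; +x points to its low nose end, z up. Side walls 42 high, flat for gripping above z = 20, except an 11 mm wide upright catch notch in each, centred 20 mm behind the nose. Interior 42 wide, floor 5 thick. A groove runs along each side, 5.5 deep, z = 10 to 20.
- tray_nose (a point): Middle of the nose face at the underside, 75 mm from the tray's origin along its +x. This end is 42 high with rounded upright corners (radius 8) and both side grooves are open here, so it can enter the rails.
- tray_tail (a point): Middle of the outer face of the tall end board at the underside, 75 mm from the tray's origin along its -x. The board is 12 thick, 60 wide, 58 high and closes the side grooves, so this end cannot enter the rails.
- dock: Wooden dock fixed on the bench (its floor): two guide walls (44 high, 20 thick, 63 apart inside) and a back stop. Origin: on the bench in the middle of the mouth; +x points into the dock, away from the robot. From x = 12 mm back to x = -8 the walls flare to 83 apart inside, 106 outside. A tongue on each wall (from x = 9 mm on, 5.5 wide, z = 12 to 18) runs in the tray's groove.
- dock_stop (a point): Middle of the back stop's face on the bench, 142 mm from the dock's origin along its +x; the nose comes here, with the tray's origin at x = 67 mm in the dock's frame and 8 mm of tail left outside the mouth. Fingers do not fit between tray and walls: held by its sides the tray enters only until the fingers meet the flares; the rest must be pushed at the tall end board.
- catch_left (a joint): Sprung steel roller in the left guide wall, 122 mm in from the mouth; 0 to 0.006 m, growing as it is pushed aside (0 when free). It and its twin opposite meet the nose about 20 mm before home, together resist with roughly 13 N (8 to 20 N), and drop into the tray's notches at home, where the hard back stop follows: the first resistance is not home.
- wax_block: Loose wax block, 50 x 32 x 18 mm, lying on the tray's floor. Origin: centre of its underside. It must still be in the tray at the end. (The wooden partition between the tray's start and the dock stands on the bench at y = 0.01 to 0.06 m from x = 0.43 m on, about 160 mm high: carry the tray over it.) (The wooden partition between the tray's start and the dock stands on the bench at y = 0.01 to 0.05 m from x = 0.43 m on, about 160 mm high: carry the tray over it.)
- polish_tin: Bystander: round flat polish tin, 71 mm across, 26 high, behind the place where the tray starts. Origin: centre of its underside. To be left where it is.
- tack_cup: Bystander: low steel cup, 45 mm across, 26 high, at the far right. Origin: centre of its underside. To be left where it is.
- sanding_block: Bystander: narrow sanding block, 30 x 62 x 12 mm, at the right of the work. Origin: centre of its underside. To be left where it is.
Things that resemble listed ones, but are neither listed nor needed, are in the scene too. Leave any blue look-alike of the wax_block alone.

How it is judged:
On the way:
1. the tray's low nose end has been entered at least 40 mm between the guide rails (x of tray_nose in the frame of dock above 0.04 m and y of tray_nose in the frame of dock between -0.006 and 0.006 m and x of tray_tail in the frame of dock below -0.025 m and angle between tray's own z axis and vertical below 0.08 rad), for 0.1 s.
At the end, for the whole second after the job is handed in: The tray rests flat in the dock, nose end first: its nose is within 3 mm of the back stop, nose and tail are within 4 mm of the dock's middle line, it is at rest, tilted less than 0.05 rad and not lifted (less than 4 mm), and the wax block still lies in it (x of tray_nose in the frame of dock above 0.139 m and y of tray_nose in the frame of dock between -0.004 and 0.004 m and x of tray_tail in the frame of dock below -0.004 m and y of tray_tail in the frame of dock between -0.004 and 0.004 m and height (world z) of tray below 0.004 m and angle between tray's own z axis and vertical below 0.05 rad and linear speed of tray below 0.02 m/s and x of wax_block in the frame of tray between -0.062 and 0.062 m and y of wax_block in the frame of tray between -0.022 and 0.022 m and z of wax_block in the frame of tray between -0.025 and 0.025 m); the robot touches nothing.
It fails at once if the tray is tipped by more than 0.5 rad (angle between tray's own z axis and vertical above 0.5 rad).
It fails at once if the tray is rammed against the dock (contact force above 60 N) (contact force between tray and dock above 60 N).
It fails at once if the polish tin, cup or sanding block is moved by more than 20 mm (distance of any of polish_tin, tack_cup, sanding_block from where it was at the start of the episode above 0.02 m).
It also fails if it takes over 66 s, if anything falls off the work surface, if the arm or the gripper's body presses on something with over 40 N, if the wrist force passes 120 N, or if a joint passes its speed limit or range.

### The arm

A 7-joint arm with a two-finger parallel gripper is mounted at the origin on a cart in front of the work surface, level with it; the furniture and walls round the work are solid. World frame = base frame: x ahead of the robot, y to its left, z up, the work surface at z = 0. Lengths are in m, angles in rad, forces in N, time in s.
With the tool pointing down it reaches from about 0.4 to 0.85 m from the base axis. Payload 4.5 kg.
Tool frame: the origin (TCP) lies on the centre line of the jaws, within the pads' length; the fingertips stand 8 mm ahead of it and the grasp point (between the pads) lies 11 mm behind it; z points along the fingers, x is the direction in which the jaws open and shut, and the axes are right-handed (so a half turn about z gives the same grasp; the last joint's range is limited). The gripper opens to 88 mm and grips with 3 to 60 N. Pads are 18 mm wide; open, the fingers measure 123 mm over their backs; the gripper's body (75 mm by 187 mm) begins 45 mm behind the grasp point.
Start: joints at [0.034, 0.689, -0.195, 1.565, 0.157, 0.902, -0.215], TCP at [0.625, 0, 0.216] pointing down, gripper open.
Joint ranges: [-3.01, 3.01], [-0.46, 2.08], [-1.47, 1.51], [0.13, 2.56], [-1, 4.14], [0.04, 2.09], [-2.66, 2.66]. Speed limits (rad/s): [2.57, 2.57, 3.14, 3.14, 3.14, 3.14, 3.14].

### API

Orientations are given as a unit quaternion [x, y, z, w].
In Python, from plant import get_state, snapshot, finish_job, boxes_of, pinpoint gives the robot as it stands.
- The arm moves only by the shell command python3 -m creep 'ROWS' [FORCE]. ROWS is JSON, a list of rows, each an object with "hand": the finger opening in m, from 0 to 0.0881; "slide": the shift along the tool's x, y, z in m, a list of three; "turn": the turn about the tool's z in degrees. A call has 1 to 5 rows; each row shifts and turns the commanded pose from where the row before left it, along the tool's axes as they then stand; what a row does not reach is not made up. A row lasts 1/8 s, in which the tool goes at most 62.5 mm and 10.7 degrees, less where a joint would pass 70% of its speed; a pose out of reach is approached as far as the arm can. A call is refused whole if a number of a shift passes 0.0625 or a number of a turn 10.7, either way. A call with a gripper value outside its range is refused whole. The fingers move at their own pace and stop on an object; FORCE is the grip in N (left out, the last holds). Time passes only in rows, so rows that do not move let the fingers close. It gives the time, the measured TCP pose, the force and the opening at its end, in the units of the state.
- get_state(): the state, without advancing time (a new reading comes with each control period).
- snapshot(name): name is "side" or "top" or "wrist"; returns a dict with "frame" (480x640x3 uint8, red, green, blue), "depth" (480x640 float32, m along the optical axis (not along the pixel's ray), 0 where there is no reading), "mtx" (3x3 intrinsics, pixels), "camera_from_world" (4x4, takes a point from world to camera coordinates). Camera axes: x right, y down, z forward; pixel columns grow to the right and rows downward; lengths in m; the calibration is good to about 2 mm. A picture is of the moment at which its call begins.
- finish_job(): hands the job in, once; it reports no verdict.
Trained networks look in a picture, given as the dict that the camera call returned (one of the last four; its "shot" number tells which), for a name from the list of things; names that differ only in an ending like _2 or _b are one class to them, and where a whole thing is asked for, a point or a joint stands for the part that bears it (a point fixed in the world has none). Each returns a list of dicts, best first, with "conf" (0 to 1); they miss things now and then, are a little off and sometimes report something else, mostly with a low value. They report only what shows in the picture. A call takes as long as a camera call. They do not tell look-alikes from the thing itself.
- boxes_of(target, picture): "uv" ([column, row] in pixels, amid what is visible of it).
- pinpoint(target, picture): "uv" ([column, row] in pixels: a listed point, or the origin of a listed thing).
The state is a dict: "clock": time; "q": joint angles; "qd": joint speeds; "joint_torque": joint torques, N m; "tool_pos": TCP position; "eef_rot": TCP orientation; "contact_force": force on the tool from outside, world axes, zero at the start; "moment": the same for the moment, N m; "opening": opening from 0.0 (shut) to 1.0 (fully open).
Only numpy, scipy, OpenCV 4.12 (cv2) and the standard library are available. Lean on these libraries where they do the work, as an engineer would, in place of code of your own. Each camera call takes 0.05 s, during which the arm holds its last target.

## Working session

There is one attempt and no reset: what is moved stays moved. The work goes in short steps, Python scripts to look and compute and a shell command to move; the robot and the scene stay as the last step left them, time stands still between calls to the robot, and variables do not carry over. Pictures are saved under pics/ and viewed, and the job is handed in when it is done.

```bash
ls; mkdir -p pics; cat > h.py <<'E'
import numpy as np,cv2
from plant import get_state,snapshot,boxes_of,pinpoint
def save(s,n): cv2.imwrite('pics/'+n,s['frame'][:,:,::-1])
def dep(s,uv,r=1):
    u,v=int(round(uv[0])),int(round(uv[1]));d=s['depth'][max(v-r,0):v+r+1,max(u-r,0):u+r+1];d=d[d>0]
    return float(np.median(d)) if d.size else 0
def w(s,uv,d=None):
    if d is None:d=dep(s,uv)
    K=np.array(s['mtx']);p=np.linalg.inv(K)@np.array([uv[0],uv[1],1])*d
    T=np.linalg.inv(np.array(s['camera_from_world']));return T[:3,:3]@p+T[:3,3]
def wz(s,uv,z):
    K=np.array(s['mtx']);T=np.linalg.inv(np.array(s['camera_from_world']))
    r=T[:3,:3]@np.linalg.inv(K)@np.array([uv[0],uv[1],1]);o=T[:3,3]
    return o+r*(z-o[2])/r[2]
def px(s,p):
    T=np.array(s['camera_from_world']);c=T[:3,:3]@np.array(p)+T[:3,3];q=np.array(s['mtx'])@c;return q[:2]/q[2]
E
python3 - <<'E'
from h import *
np.set_printoptions(precision=4,suppress=True)
st=get_state();print({k:np.round(v,4) for k,v in st.items()})
for n in ['side','top']:
    s=snapshot(n);save(s,n+'0.png')
    T=np.linalg.inv(s['camera_from_world']);print(n,T[:3,3],T[:3,2])
    for t in ['tray','tray_nose','tray_tail','dock','dock_stop','wax_block','polish_tin','tack_cup','sanding_block']:
        for b in pinpoint(t,s)[:3]: print(t,np.round(b['uv']),round(b['conf'],2),w(s,b['uv']),wz(s,b['uv'],0))
E
```

```text
pics
{'clock': np.float64(0.0), 'q': array([ 0.0338,  0.69  , -0.1945,  1.5664,  0.1573,  0.9025, -0.2151]), 'qd': array([ 0.0023, -0.0012, -0.0007, -0.0004,  0.0005,  0.0006, -0.0012]), 'joint_torque': array([  0.0003, -52.7572,  -1.2669, -15.3434,  -0.0526,   0.0066,
         0.0002]), 'tool_pos': array([ 0.6243, -0.    ,  0.2153]), 'eef_rot': array([ 1.    ,  0.    , -0.0009,  0.0001]), 'contact_force': array([ 0.633 , -0.5123, -0.1732]), 'moment': array([-0.0095, -0.0075,  0.02  ]), 'opening': np.float64(1.0025)}
side [-0.0413  0.8251  0.5557] [ 0.4935 -0.7556 -0.4308]
tray [252. 344.] 0.81 [0.457  0.2339 0.0247] [0.4803 0.2064 0.    ]
tray_nose [295. 349.] 0.9 [0.3972 0.2038 0.0205] [0.414 0.18  0.   ]
tray_tail [208. 338.] 0.66 [0.523  0.261  0.0262] [0.5509 0.2331 0.    ]
dock [334. 254.] 0.51 [0.4312 0.0356 0.1044] [ 0.5406 -0.1471  0.    ]
dock [227. 294.] 0.27 [0.6083 0.1184 0.0104] [0.6208 0.1049 0.    ]
wax_block [347. 280.] 0.72 [ 0.4472 -0.043   0.0144] [ 0.4602 -0.066   0.    ]
polish_tin [224. 292.] 0.74 [0.6092 0.124  0.0162] [0.6288 0.103  0.    ]
tack_cup [337. 202
[... 183 characters left out ...]
0.0102 -0.9913]
tray_nose [194. 296.] 0.66 [0.4087 0.1793 0.0409] [0.4101 0.1873 0.    ]
tray_tail [175. 234.] 0.93 [0.5414 0.2213 0.059 ] [0.5494 0.2349 0.    ]
dock [343. 233.] 0.96 [ 0.5554 -0.1467  0.0022] [ 0.5557 -0.1468  0.    ]
dock_stop [343. 175.] 0.77 [ 0.6901 -0.145   0.0029] [ 0.6908 -0.1451  0.    ]
wax_block [184. 270.] 0.63 [0.466  0.205  0.0242] [0.4679 0.2102 0.    ]
wax_block [302. 282.] 0.4 [ 0.3965 -0.0707  0.813 ] [ 0.4444 -0.0536  0.    ]
polish_tin [233. 201.] 0.56 [0.6223 0.1021 0.0296] [0.628  0.1062 0.    ]
tack_cup [457. 173.] 0.66 [ 0.6957 -0.4078  0.007 ] [ 0.6974 -0.4095  0.    ]
sanding_block [459. 212.] 0.86 [ 0.6033 -0.4082  0.0152] [ 0.6059 -0.4118  0.    ]
```

View pics/side0.png

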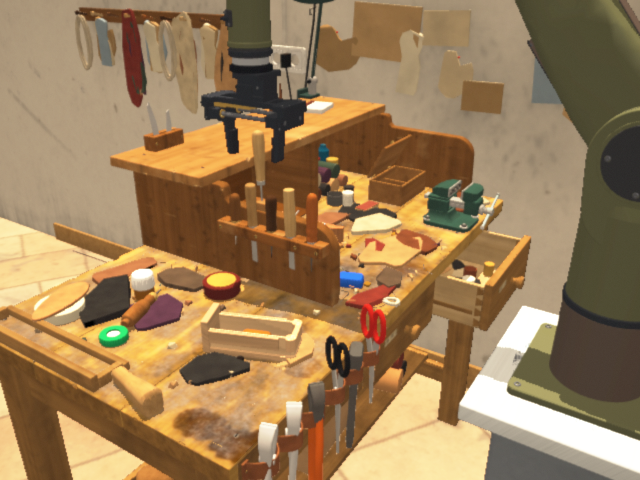

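View pics/top0.png

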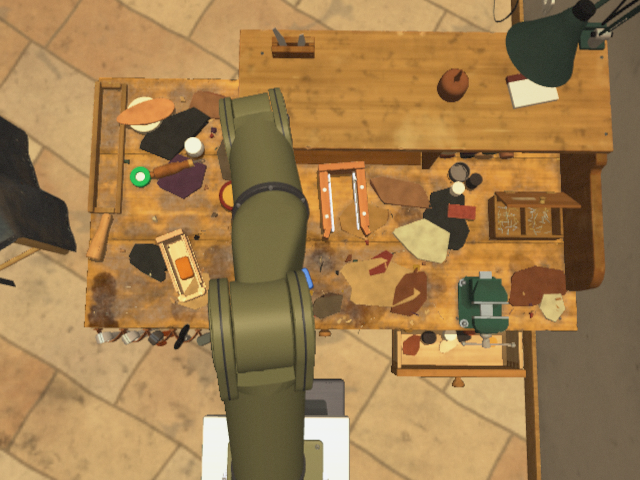

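```bash
python3 - <<'E'
from h import *
np.set_printoptions(precision=4,suppress=True)
t=snapshot('top');s=snapshot('side');wr=snapshot('wrist')
a=cv2.resize(t['frame'][215:315,120:220],(560,560),interpolation=cv2.INTER_CUBIC)
b=cv2.resize(t['frame'][150:250,270:370] if 0 else t['frame'][150:250,300:400],(560,560)[::1],interpolation=cv2.INTER_CUBIC)
im=np.hstack([a,b]);im=cv2.resize(im,(800,400));cv2.imwrite('pics/crop1.png',im[:,:,::-1])
save(wr,'wrist0.png')
def cloud(s):
    K=s['mtx'];T=np.linalg.inv(s['camera_from_world']);v,u=np.mgrid[:480,:640];d=s['depth']
    P=np.stack([(u-K[0][2])/K[0][0]*d,(v-K[1][2])/K[1][1]*d,d],-1)
    return P@T[:3,:3].T+T[:3,3]
C=cloud(s);C[s['depth']<=0]=np.nan
# rack region
m=(C[...,1]>-0.03)&(C[...,1]<0.10)&(C[...,0]>0.38)&(C[...,0]<0.8)&(C[...,2]>0.15)
P=C[m]
for x in np.arange(.38,.8,.02):
    q=P[(P[:,0]>=x)&(P[:,0]<x+.02)]
    if len(q):print(round(x,2),len(q),q[:,2].max(),np.percentile(q[:,2],50),q[:,1].min(),q[:,1].max())
C=cloud(t)
# shelf front
for y in (-.3,-.2,-.1,0.1,.25):
  m=(abs(C[...,1]-y)<.02)&(C[...,0]>.6)&(C[...,2]>.1)&(C[...,2]<.5);P=C[m]
  if len(P):print('shelf',y,P[:,0].min(),np.median(P[:,2]))
E
```

```text
0.44 156 0.21344769850697354 0.1842574634990488 0.0456890623304661 0.06313823900644844
0.46 279 0.21402782784870428 0.18172707224598983 0.020635941894741605 0.06464200887272364
0.48 23 0.15266823092575854 0.15146016284792674 0.02170429080334557 0.04121882126760157
0.5 444 0.21367056761603043 0.17937518024057242 0.020986716455763443 0.06290945566350326
0.52 559 0.3459118875079271 0.32870117762370465 -0.029974085744918 0.05773225150592187
0.54 641 0.34619506517129595 0.30645139188920056 -0.029534898269953702 0.06343529284988081
0.56 625 0.34589264169708267 0.2809073628792152 -0.02255028209379739 0.056882125070168765
0.58 3221 0.5034015499562368 0.38230150083326964 -0.02971690938388416 0.06297140467813789
0.6 1447 0.5034334386638302 0.42302925217055143 -0.024524097686553503 0.060162122113037286
0.62 1215 0.5032127497423168 0.3951229664944178 -0.025762062619425152 0.06292157802078757
0.64 354 0.502452733940978 0.34748524785068613 -0.025321056399930764 0.0598482351327988
0.66 908 0.345892589677953 0.2794014391746623 -0.029706660724426404 0.044950977530306635
0.68 990 0.3456457575363171 0.20277359300547462 -0.029299811568664236 0.07776014466673242
0.7 588 0.34580957354507375 0.20646407153207852 -0.02936683316687283 0.07749049265936536
0.72 338 0.2080252243275072 0.20517921059894628 -0.02862301588798699 0.07745082218839139
0.74 314 0.2082741844403067 0.20551371652159225 -0.029998441745476945 0.07714339007492277
0.76 310 0.20815257678332416 0.20552303667918842 -0.029666056438719224 0.07784709426577852
0.78 306 0.2083010782418977 0.20531638507128727 -0.029613043278500006 0.07743016599277908
shelf -0.3 0.6940616883189709 0.20822828511241953
shelf -0.2 0.6938488599286577 0.20819535036790082
shelf -0.1 0.6942240262595877 0.20817851019599765
```

View pics/crop1.png

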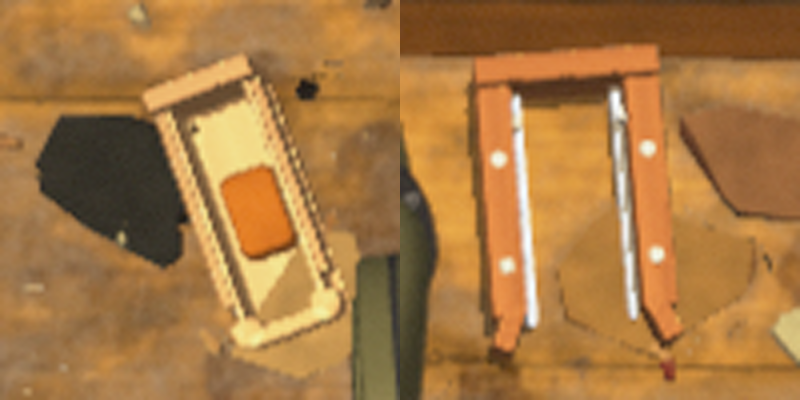

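View pics/wrist0.png

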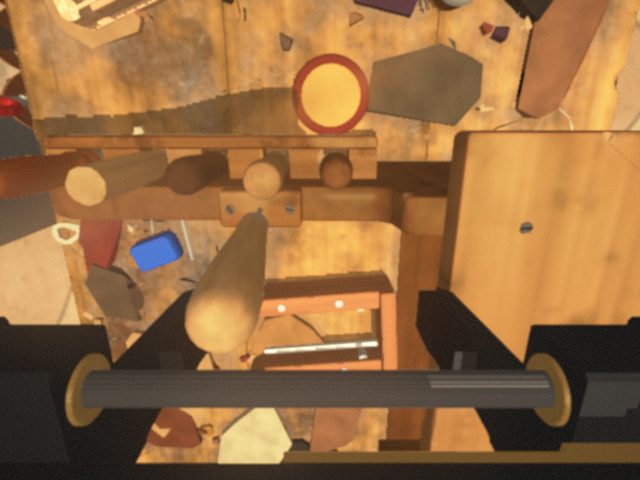

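```bash
python3 - <<'E'
from h import *
np.set_printoptions(precision=4,suppress=True)
s=snapshot('side');t=snapshot('top')
for uv in [(259,137),(259,145),(260,155),(261,165),(268,200),(251,190),(289,195),(312,200),(312,215),(280,250),(338,265),(338,295),(222,210)]: print(uv,w(s,uv))
def fit(s,z,pts):
    for p in pts: print(p,wz(s,p,z)[:2])
# crop scale: full = u0 + x/4
print('tray top: tail corners z58; nose z42')
A=lambda x,y:(120+x/4,215+y/4)
fit(t,.058,[A(143,97),A(245,56),A(152,116),A(258,74)])
fit(t,.042,[A(160,118),A(262,85),A(238,340),A(340,300)])
B=lambda x,y:(300+(x-400)/4,150+y/4)
print('dock z44')
fit(t,.044,[B(477,88),B(512,88),B(628,78),B(661,72),B(489,318),B(523,318),B(638,308),B(676,300)])
print('tongue z18');fit(t,.018,[B(534,322),B(630,315),B(518,98),B(611,90)])
for n in ['tray_nose','tray_tail','tray','dock','dock_stop']: print(n,[(np.round(wz(t,b['uv'],0)[:2],4),b['conf']) for b in pinpoint(n,t)[:2]])
E
```

```text
(259, 137) [0.588  0.03   0.2854]
(259, 145) [0.5878 0.0312 0.2717]
(260, 155) [0.5863 0.0315 0.2541]
(261, 165) [0.5863 0.0297 0.2355]
(268, 200) [0.5507 0.0594 0.1867]
(251, 190) [0.59   0.0562 0.1963]
(289, 195) [0.5077 0.057  0.2039]
(312, 200) [0.4611 0.0575 0.2047]
(312, 215) [0.4609 0.058  0.1783]
(280, 250) [0.5428 0.0395 0.0849]
(338, 265) [0.4296 0.0232 0.0787]
(338, 295) [0.4277 0.0244 0.0194]
(222, 210) [0.6775 0.0388 0.1336]
tray top: tail corners z58; nose z42
(155.75, 239.25) [0.5301 0.2625]
(181.25, 229.0) [0.5531 0.2082]
(158.0, 244.0) [0.5198 0.2572]
(184.5, 233.5) [0.5433 0.2008]
(160.0, 244.5) [0.5206 0.2569]
(185.5, 236.25) [0.5394 0.2018]
(179.5, 300.0) [0.4    0.2097]
(205.0, 290.0) [0.422  0.1553]
dock z44
(319.25, 172.0) [ 0.6862 -0.0908]
(328.0, 172.0) [ 0.6864 -0.1103]
(357.0, 169.5) [ 0.6927 -0.175 ]
(365.25, 168.0) [ 0.6964 -0.1934]
(322.25, 229.5) [ 0.5567 -0.0984]
(330.75, 229.5) [ 0.5569 -0.1171]
(359.5, 227.0) [ 0.563  -0.1805]
(369.0, 225.0) [ 0.5677 -0.2014]
tongue z18
(333.5, 230.5) [ 0.5585 -0.124 ]
(357.5, 228.75) [ 0.5629 -0.1779]
(329.5, 174.5) [ 0.6869 -0.1143]
(352.75, 172.5) [ 0.6921 -0.1671]
tray_nose [(array([0.4089, 0.187 ]), 0.57)]
tray_tail [(array([0.5532, 0.2366]), 0.96), (array([0.6281, 0.1   ]), 0.55)]
tray [(array([0.4748, 0.2176]), 0.66)]
dock [(array([ 0.5472, -0.1437]), 0.78)]
dock_stop [(array([ 0.6931, -0.143 ]), 0.64)]
```

```bash
python3 -m creep '[{"hand":0.088,"slide":[0,0,-0.06],"turn":0},{"hand":0.088,"slide":[0,0,-0.06],"turn":0},{"hand":0.088,"slide":[-0.05,-0.03,0],"turn":0},{"hand":0.088,"slide":[-0.05,-0.05,0],"turn":10},{"hand":0.088,"slide":[-0.03,-0.05,0],"turn":10}]'
```

```text
clock: 2.12
tool_pos: [0.508, 0.1285, 0.3367]
eef_rot: [0.984, -0.178, 0.0, 0.0]
contact_force: [0.7, 1.4, 0.1]
opening: 1.002
```

```bash
python3 - <<'E'
from h import *
np.set_printoptions(precision=4,suppress=True)
s=snapshot('wrist');save(s,'w1.png');t=snapshot('top');save(t,'t1.png');print(get_state()['tool_pos'])
for n in ['tray_nose','tray_tail','tray','wax_block']: print(n,[(np.round(wz(s,b['uv'],0)[:2],4),b['uv'],b['conf']) for b in pinpoint(n,s)[:2]])
for n in ['dock','dock_stop']: print(n,[(np.round(wz(t,b['uv'],0)[:2],4),b['conf']) for b in pinpoint(n,t)[:2]])
E
```

```text
[0.5066 0.1371 0.3368]
tray_nose [(array([0.4087, 0.1839]), [234.5, 167.7], 0.85)]
tray_tail [(array([0.5512, 0.2351]), [319.4, 90.7], 0.67), (array([0.634 , 0.1034]), [410.1, 165.3], 0.25)]
tray []
wax_block [(array([ 0.445 , -0.0553]), [320.3, 306.3], 0.81), (array([0.4745, 0.2085]), [272.1, 132.6], 0.77)]
dock [(array([ 0.5489, -0.1493]), 0.57)]
dock_stop [(array([ 0.6927, -0.1474]), 0.68), (array([0.4147, 0.1855]), 0.58)]
```

View pics/w1.png

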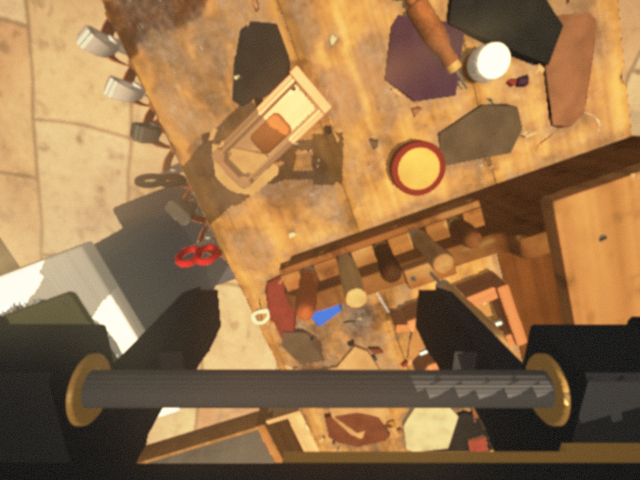

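View pics/t1.png

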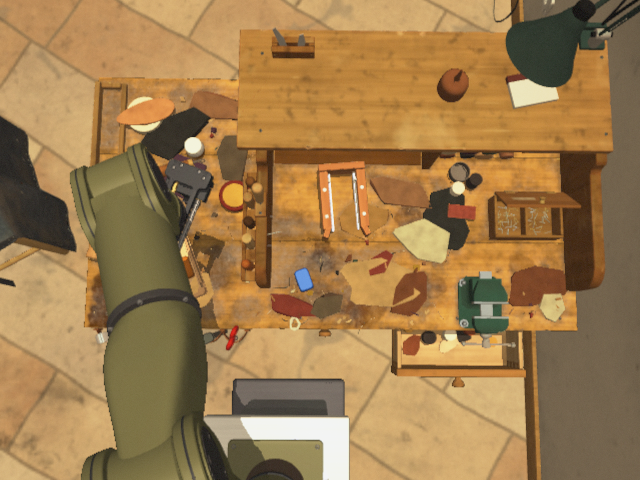

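```bash
python3 -m creep '[{"hand":0.088,"slide":[-0.05,-0.01,0],"turn":0},{"hand":0.088,"slide":[-0.05,-0.01,0],"turn":0},{"hand":0.088,"slide":[0,0,0.02],"turn":10},{"hand":0.088,"slide":[0,0,0.02],"turn":10},{"hand":0.088,"slide":[0,0,0.02],"turn":10}]'; python3 -m creep '[{"hand":0.088,"slide":[0,0,0.01],"turn":10},{"hand":0.088,"slide":[0,0,0.0],"turn":10},{"hand":0.088,"slide":[0,0,0],"turn":0}]'
python3 - <<'E'
from h import *
np.set_printoptions(precision=4,suppress=True)
s=snapshot('wrist');save(s,'w2.png');st=get_state();print(st['tool_pos'],st['eef_rot'],st['q'])
for n in ['tray_nose','tray_tail','tray','wax_block']: print(n,[(np.round(wz(s,b['uv'],0)[:2],4),b['uv'],b['conf']) for b in pinpoint(n,s)[:2]])
print(np.linalg.inv(s['camera_from_world']))
E
```

```text
clock: 3.15
tool_pos: [0.4237, 0.1805, 0.2756]
eef_rot: [0.905, -0.426, 0.0, -0.0]
contact_force: [1.0, -0.4, -0.1]
opening: 0.999
clock: 3.52
tool_pos: [0.4235, 0.1807, 0.266]
eef_rot: [0.819, -0.574, 0.0, 0.0]
contact_force: [0.3, -0.5, 0.1]
opening: 0.999
[0.4234 0.181  0.2661] [ 0.8197 -0.5729  0.0002  0.    ] [-0.546   0.404   0.0603  1.9823 -0.0339  0.756  -1.6858]
tray_nose [(array([0.4029, 0.1835]), [309.4, 205.3], 0.62)]
tray_tail [(array([0.5482, 0.2373]), [307.7, 65.0], 0.86)]
tray []
wax_block [(array([0.4751, 0.207 ]), [311.3, 140.6], 0.86)]
[[ 0.3424 -0.894  -0.2891  0.4996]
 [-0.9396 -0.3256 -0.1059  0.2083]
 [ 0.0006  0.3079 -0.9514  0.4348]
 [ 0.      0.      0.      1.    ]]
```

View pics/w2.png

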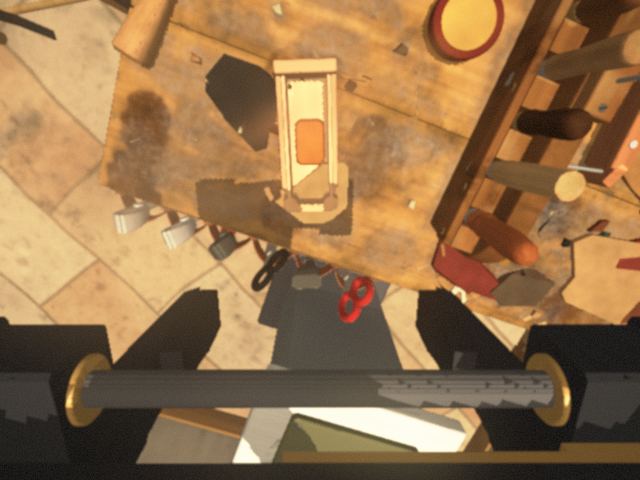

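```bash
python3 - <<'E'
from h import *
np.set_printoptions(precision=4,suppress=True)
s=snapshot('wrist');c=cv2.resize(s['frame'][45:225,230:390],(640,720),interpolation=cv2.INTER_CUBIC)[:600] if 0 else cv2.resize(s['frame'][45:225,230:390],(533,600),interpolation=cv2.INTER_CUBIC)
cv2.imwrite('pics/c2.png',c[:,:,::-1])
E
```

```text
(no output)
```

View pics/c2.png

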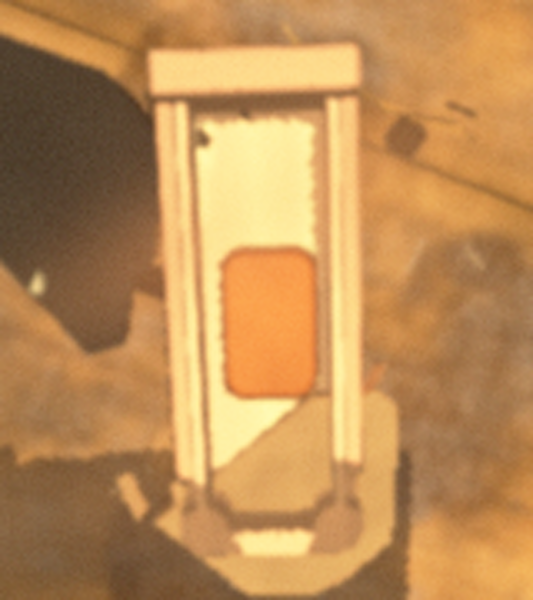

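```bash
python3 - <<'E'
from h import *
np.set_printoptions(precision=4,suppress=True)
s=snapshot('wrist')
A=lambda x,y:(230+x*.3,45+y*.3)
g=lambda x,y,z:wz(s,A(x,y),z)[:2]
a,b=g(148,50,.058),g(360,45,.058);print('tail',a,b,np.linalg.norm(a-b),np.degrees(np.arctan2(*(b-a)[::-1]))+90,(a+b)/2)
l1,l2=g(157,103,.042),g(177,478,.042);r1,r2=g(357,97,.042),g(361,465,.042)
for p,q in((l1,l2),(r1,r2)):print(p,q,np.linalg.norm(p-q),np.degrees(np.arctan2(*(p-q)[::-1])))
m=(l1+r1)/2;n=(l2+r2)/2;print(m,n,np.degrees(np.arctan2(*(m-n)[::-1])))
print('nose',g(270,555,.042))
E
```

```text
tail [0.5346 0.2652] [0.5562 0.2099] 0.059387379753452374 21.299688623864085 [0.5454 0.2375]
[0.5235 0.2607] [0.4196 0.2198] 0.11168242529990584 21.447437440692504
[0.5453 0.2057] [0.444  0.1654] 0.10909397521106906 21.683516593708546
[0.5344 0.2332] [0.4318 0.1926] 21.564093083121502
nose [0.4058 0.1829]
```

```bash
python3 -m creep '[{"hand":0.088,"slide":[-0.005,-0.039,0],"turn":0},{"hand":0.088,"slide":[-0.005,-0.038,0],"turn":0},{"hand":0.088,"slide":[0,0,0.06],"turn":-1.4},{"hand":0.088,"slide":[0,0,0.06],"turn":0},{"hand":0.088,"slide":[0,0,0],"turn":0}]'
python3 - <<'E'
from h import *
np.set_printoptions(precision=4,suppress=True)
s=snapshot('wrist');save(s,'w3.png');st=get_state();p=st['tool_pos'];q=st['eef_rot'];yaw=2*np.degrees(np.arctan2(q[1],q[0]));print(p,yaw,st['q'])
y=np.radians(yaw);d=np.array([.4923-p[0],.2166-p[1]]);print('tool dx,dy',d@[np.cos(y),np.sin(y)],d@[np.sin(y),-np.cos(y)])
E
```

```text
clock: 4.5
tool_pos: [0.4886, 0.2159, 0.1428]
eef_rot: [0.826, -0.563, -0.002, 0.004]
contact_force: [0.1, -0.7, 0.2]
opening: 0.996
[0.4909 0.2169 0.1455] -68.57771156017566 [-0.5242  0.6774  0.0367  1.9061 -0.0434  0.5623 -1.6557]
tool dx,dy 0.0008145983447230978 -0.0011600012136589602
```

View pics/w3.png

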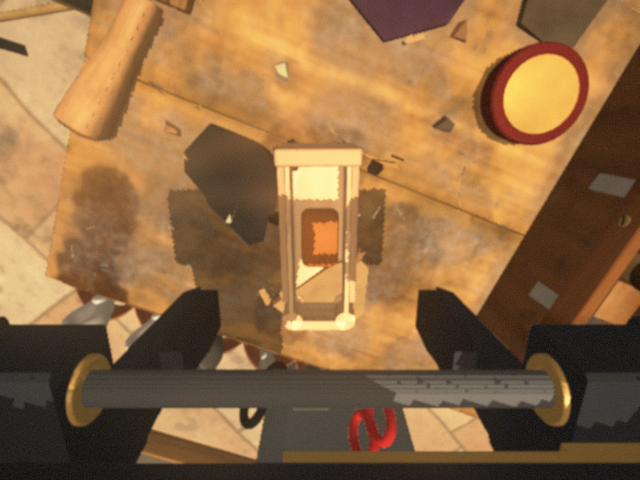

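```bash
python3 -m creep '[{"hand":0.088,"slide":[0,-0.001,0.05],"turn":0},{"hand":0.088,"slide":[0,0,0.05],"turn":0},{"hand":0.088,"slide":[0,0,0.02],"turn":0},{"hand":0.088,"slide":[0,0,0.004],"turn":0},{"hand":0.088,"slide":[0,0,0],"turn":0}]'
python3 - <<'E'
from h import *
np.set_printoptions(precision=4,suppress=True)
st=get_state();print(st['tool_pos'],st['contact_force'])
E
python3 -m creep '[{"hand":0.05,"slide":[0,0,0],"turn":0},{"hand":0.05,"slide":[0,0,0],"turn":0},{"hand":0.05,"slide":[0,0,0],"turn":0},{"hand":0.05,"slide":[0,0,0],"turn":0}]' 40
python3 - <<'E'
from h import *
s=snapshot('wrist');save(s,'w4.png');s=snapshot('side');save(s,'s4.png')
st=get_state();print(st['tool_pos'],st['contact_force'],st['opening']*88.1)
E
```

```text
clock: 5.18
tool_pos: [0.4945, 0.2186, 0.0242]
eef_rot: [0.826, -0.564, 0.001, -0.002]
contact_force: [0.3, -0.4, 0.6]
opening: 0.996
[0.4945 0.2186 0.0242] [ 0.3313 -0.4103  0.5774]
clock: 5.68
tool_pos: [0.4927, 0.2178, 0.0223]
eef_rot: [0.826, -0.564, 0.0, -0.0]
contact_force: [-0.7, 0.2, 0.5]
opening: 0.575
[0.49269053 0.21772276 0.02211234] [-0.12732455 -0.62542314 -0.30272096] 49.969168470712034
```

View pics/w4.png

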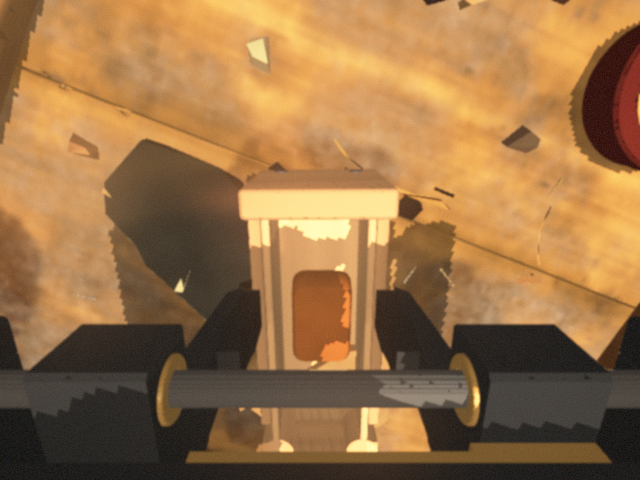

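```bash
python3 -m creep '[{"hand":0.035,"slide":[0,0,0],"turn":0},{"hand":0.035,"slide":[0,0,0],"turn":0}]' 40
python3 - <<'E'
from h import *
s=snapshot('side');save(s,'s4.png');c=cv2.resize(s['frame'][270:390,170:330],(800,600),interpolation=cv2.INTER_CUBIC);cv2.imwrite('pics/s4c.png',c[:,:,::-1])
st=get_state();print(st['tool_pos'],st['contact_force'],st['opening']*88.1)
E
```

```text
clock: 6.02
tool_pos: [0.4927, 0.2177, 0.0221]
eef_rot: [0.826, -0.564, -0.0, 0.0]
contact_force: [-1.2, 0.1, -0.2]
opening: 0.399
[0.49270124 0.2177317  0.02208505] [ 0.69746184 -0.45958717  0.01029871] 35.02503861523371
```

View pics/s4c.png

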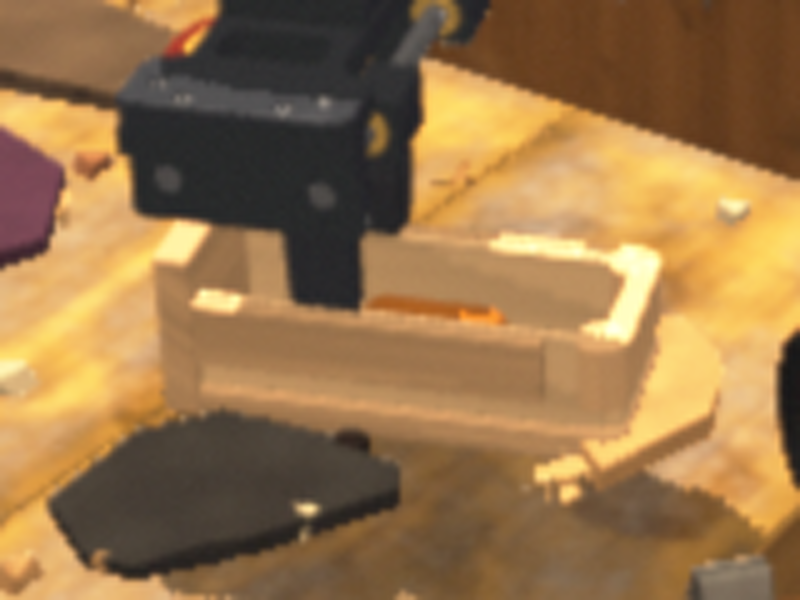

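```bash
python3 - <<'E'
from h import *
np.set_printoptions(precision=4,suppress=True)
s=snapshot('side');st=get_state();p=st['tool_pos']
T=lambda uv:(170+uv[0]/5,270+uv[1]/5)
print('tcp in crop',(px(s,p)-[170,270])*5)
y=np.radians(-68.5);x=np.array([np.cos(y),np.sin(y),0])
for sg in(-1,1):
  for o in (.0175,.035): print(sg,o,(px(s,p+sg*o*x+[0,0,-.008])-[170,270])*5,(px(s,p+sg*o*x+[0,0,.04])-[170,270])*5)
for uv in [(325,290),(325,260),(300,250),(275,305),(450,322),(600,335),(435,310),(240,190)]: print(uv,w(s,T(uv)))
w_=snapshot('wrist');save(w_,'w5.png')
E
```

```text
tcp in crop [354.4029 317.4816]
-1 0.0175 [338.7171 369.2813] [329.9705 239.6767]
-1 0.035 [321.1155 401.1417] [311.8166 270.0485]
1 0.0175 [372.2384 308.605 ] [364.5057 181.8982]
1 0.035 [388.2109 279.6936] [380.9438 154.3966]
(325, 290) [0.4786 0.2464 0.0532]
(325, 260) [0.4782 0.2459 0.0639]
(300, 250) [0.485  0.2493 0.0669]
(275, 305) [0.4984 0.2478 0.0415]
(450, 322) [0.4483 0.2243 0.0402]
(600, 335) [0.4042 0.2068 0.0417]
(435, 310) [0.4732 0.201  0.0226]
(240, 190) [0.4614 0.2979 0.1207]
```

View pics/w5.png

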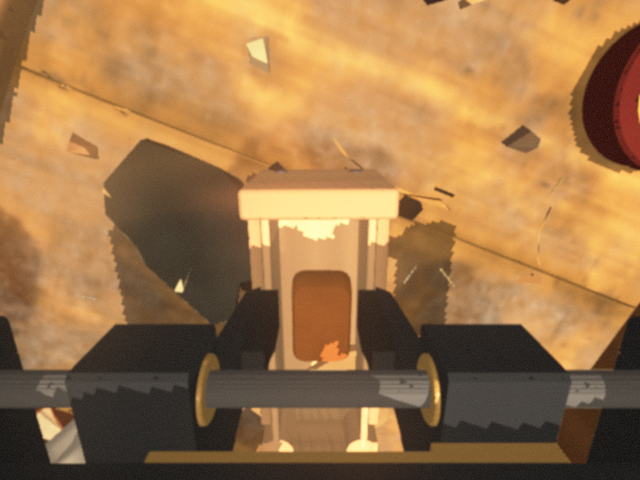

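```bash
python3 - <<'E'
from h import *
np.set_printoptions(precision=4,suppress=True)
s=snapshot('wrist')
for uv in [(262,300),(270,295),(270,330),(260,350),(372,300),(365,330),(330,320),(320,205),(258,235),(386,235),(330,30)]: print(uv,w(s,uv))
s=snapshot('side')
c=s['frame'][225:345,170:330];c=cv2.resize(c,(800,600),interpolation=cv2.INTER_CUBIC);cv2.imwrite('pics/s5c.png',c[:,:,::-1])
for v in range(300,350,3): print(v,[np.round(w(s,(u,v)),3).tolist() for u in (228,234,240)])
E
```

```text
(262, 300) [0.4936 0.2426 0.0547]
(270, 295) [0.4947 0.24   0.0504]
(270, 330) [0.4894 0.236  0.0673]
(260, 350) [0.4952 0.2385 0.0892]
(372, 300) [0.5104 0.2004 0.055 ]
(365, 330) [0.5029 0.2019 0.0674]
(330, 320) [0.4782 0.2049 0.0229]
(320, 205) [0.5404 0.2353 0.0585]
(258, 235) [0.515  0.2536 0.0414]
(386, 235) [0.5352 0.2031 0.0425]
(330, 30) [0.6067 0.2561 0.0001]
300 [[0.443, 0.297, 0.139], [0.433, 0.295, 0.141], [0.428, 0.288, 0.139]]
303 [[0.443, 0.296, 0.134], [0.435, 0.294, 0.135], [0.428, 0.29, 0.136]]
306 [[0.448, 0.292, 0.125], [0.44, 0.288, 0.126], [0.431, 0.286, 0.128]]
309 [[0.448, 0.292, 0.121], [0.44, 0.289, 0.122], [0.432, 0.285, 0.123]]
312 [[0.449, 0.292, 0.115], [0.44, 0.289, 0.117], [0.432, 0.285, 0.117]]
315 [[0.449, 0.292, 0.111], [0.44, 0.289, 0.112], [0.432, 0.286, 0.113]]
318 [[0.488, 0.25, 0.07], [0.478, 0.248, 0.072], [0.47, 0.243, 0.072]]
321 [[0.489, 0.25, 0.064], [0.479, 0.247, 0.066], [0.472, 0.241, 0.065]]
324 [[0.488, 0.251, 0.06], [0.479, 0.247, 0.061], [0.472, 0.242, 0.06]]
327 [[0.49, 0.25, 0.053], [0.48, 0.246, 0.054], [0.472, 0.242, 0.055]]
330 [[0.495, 0.245, 0.043], [0.481, 0.246, 0.048], [0.473, 0.242, 0.049]]
333 [[0.493, 0.247, 0.04], [0.484, 0.244, 0.041], [0.476, 0.239, 0.041]]
336 [[0.491, 0.25, 0.036], [0.483, 0.245, 0.037], [0.473, 0.242, 0.038]]
339 [[0.492, 0.249, 0.03], [0.483, 0.246, 0.031], [0.474, 0.242, 0.033]]
342 [[0.493, 0.249, 0.024], [0.483, 0.246, 0.026], [0.474, 0.242, 0.027]]
345 [[0.496, 0.246, 0.015], [0.486, 0.243, 0.017], [0.475, 0.242, 0.021]]
348 [[0.496, 0.246, 0.009], [0.487, 0.243, 0.011], [0.479, 0.238, 0.011]]
```

View pics/s5c.png

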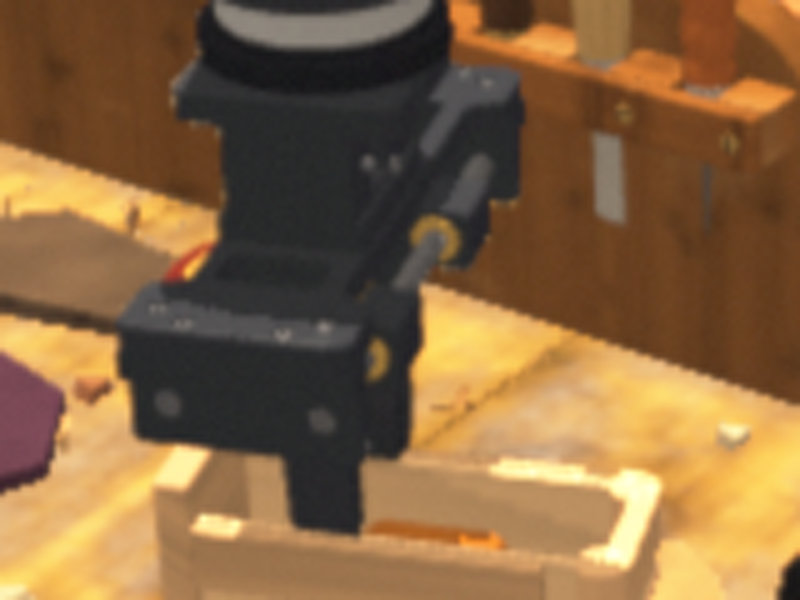

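The pictures contradict the stated tip height. The fingers closed to 35 mm without resistance, and their tips show at z≈0.047, above the 42 mm walls, while the reported TCP puts them at 0.014. I'll open and go lower in steps.

```bash
python3 -m creep '[{"hand":0.088,"slide":[0,0,-0.01],"turn":0},{"hand":0.088,"slide":[0,0,0],"turn":0},{"hand":0.088,"slide":[0,0,0],"turn":0},{"hand":0.088,"slide":[0,0,0.01],"turn":0},{"hand":0.088,"slide":[0,0,0.01],"turn":0}]'
python3 -m creep '[{"hand":0.088,"slide":[0,0,0.008],"turn":0},{"hand":0.088,"slide":[0,0,0],"turn":0}]'
python3 - <<'E'
from h import *
np.set_printoptions(precision=4,suppress=True)
s=snapshot('side')
c=s['frame'][270:390,170:330];c=cv2.resize(c,(800,600),interpolation=cv2.INTER_CUBIC);cv2.imwrite('pics/s6c.png',c[:,:,::-1])
for v in range(315,360,3): print(v,[np.round(w(s,(u,v)),3).tolist() for u in (222,228,234,240)])
E
```

```text
clock: 6.9
tool_pos: [0.4925, 0.2177, 0.0112]
eef_rot: [0.826, -0.564, -0.0, 0.0]
contact_force: [-0.1, 0.1, -0.2]
opening: 0.943
clock: 7.15
tool_pos: [0.492, 0.2175, 0.0031]
eef_rot: [0.826, -0.563, -0.0, 0.001]
contact_force: [-0.0, -0.2, 0.6]
opening: 0.998
315 [[0.453, 0.3, 0.113], [0.445, 0.296, 0.114], [0.436, 0.294, 0.115], [0.428, 0.291, 0.117]]
318 [[0.457, 0.296, 0.105], [0.449, 0.292, 0.105], [0.441, 0.289, 0.107], [0.433, 0.286, 0.108]]
321 [[0.458, 0.295, 0.099], [0.449, 0.293, 0.101], [0.442, 0.288, 0.101], [0.433, 0.286, 0.103]]
324 [[0.458, 0.296, 0.095], [0.449, 0.293, 0.096], [0.442, 0.289, 0.096], [0.433, 0.286, 0.098]]
327 [[0.476, 0.277, 0.073], [0.45, 0.293, 0.09], [0.442, 0.289, 0.091], [0.433, 0.286, 0.093]]
330 [[0.477, 0.277, 0.067], [0.468, 0.274, 0.069], [0.461, 0.269, 0.068], [0.509, 0.201, 0.014]]
333 [[0.478, 0.276, 0.061], [0.469, 0.273, 0.063], [0.461, 0.269, 0.063], [0.476, 0.239, 0.041]]
336 [[0.479, 0.276, 0.055], [0.469, 0.273, 0.057], [0.462, 0.269, 0.057], [0.474, 0.242, 0.038]]
339 [[0.481, 0.274, 0.048], [0.471, 0.272, 0.051], [0.463, 0.268, 0.051], [0.475, 0.241, 0.032]]
342 [[0.48, 0.275, 0.044], [0.471, 0.272, 0.045], [0.463, 0.269, 0.046], [0.473, 0.243, 0.028]]
345 [[0.506, 0.249, 0.013], [0.472, 0.272, 0.039], [0.463, 0.269, 0.041], [0.475, 0.242, 0.021]]
348 [[0.503, 0.252, 0.011], [0.473, 0.272, 0.034], [0.463, 0.269, 0.035], [0.479, 0.238, 0.011]]
351 [[0.502, 0.254, 0.006], [0.493, 0.25, 0.007], [0.466, 0.267, 0.028], [0.475, 0.242, 0.01]]
354 [[0.498, 0.259, 0.005], [0.492, 0.251, 0.003], [0.484, 0.247, 0.003], [0.475, 0.243, 0.004]]
357 [[0.493, 0.265, 0.005], [0.484, 0.261, 0.006], [0.476, 0.256, 0.006], [0.471, 0.248, 0.004]]
```

View pics/s6c.png

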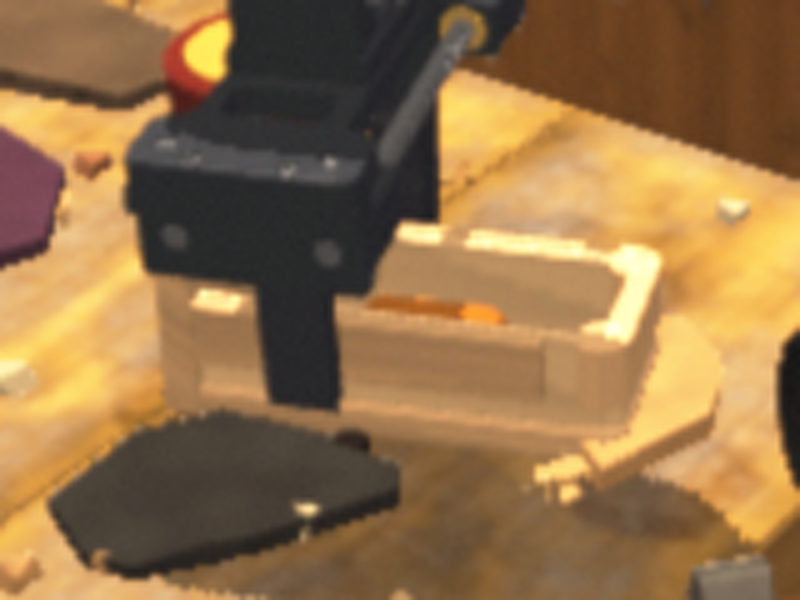

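```bash
python3 -m creep '[{"hand":0.088,"slide":[0,0,0.006],"turn":0},{"hand":0.088,"slide":[0,0,0.006],"turn":0},{"hand":0.045,"slide":[0,0,0],"turn":0},{"hand":0.045,"slide":[0,0,0],"turn":0},{"hand":0.045,"slide":[0,0,0],"turn":0}]' 40
python3 -m creep '[{"hand":0.045,"slide":[0,0,0],"turn":0},{"hand":0.045,"slide":[0,0,0],"turn":0}]'
```

```text
clock: 7.82
tool_pos: [0.4929, 0.2178, -0.0077]
eef_rot: [0.826, -0.564, 0.0, -0.0]
contact_force: [1.9, -0.3, 0.0]
opening: 0.683
clock: 8.07
tool_pos: [0.4929, 0.2177, -0.0077]
eef_rot: [0.826, -0.564, 0.0, -0.0]
contact_force: [-0.2, 0.5, 0.5]
opening: 0.674
```

```bash
python3 -m creep '[{"hand":0.045,"slide":[0,0,-0.01],"turn":0},{"hand":0.045,"slide":[0,0,-0.02],"turn":0},{"hand":0.045,"slide":[0,0,-0.03],"turn":0},{"hand":0.045,"slide":[0,0,0],"turn":0}]'
python3 - <<'E'
from h import *
s=snapshot('wrist');save(s,'w7.png')
s=snapshot('side');c=s['frame'][230:390,150:363];c=cv2.resize(c,(800,600),interpolation=cv2.INTER_CUBIC);cv2.imwrite('pics/s7c.png',c[:,:,::-1])
st=get_state();print(st['contact_force'],st['moment'],st['tool_pos'],st['opening'])
E
```

```text
clock: 8.57
tool_pos: [0.494, 0.2184, 0.054]
eef_rot: [0.826, -0.564, 0.001, -0.002]
contact_force: [-0.5, -0.2, -3.6]
opening: 0.679
[-0.05101436 -0.27302164 -3.18671982] [0.02471968 0.13450112 0.00615691] [0.49244616 0.21776316 0.05201087] 0.6736529561462705
```

View pics/s7c.png

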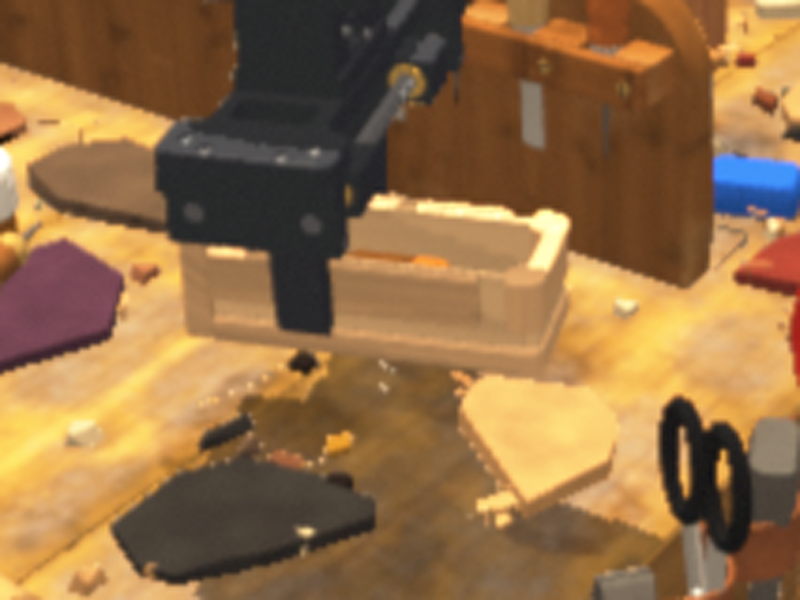

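View pics/w7.png

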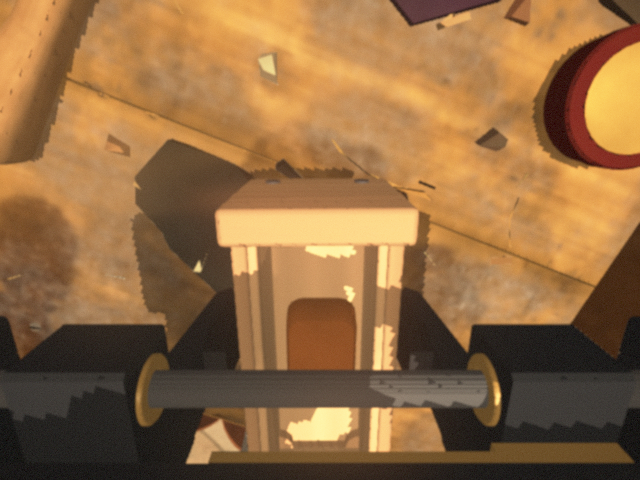

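```bash
python3 -m creep '[{"hand":0.045,"slide":[0,0,-0.03],"turn":0},{"hand":0.045,"slide":[-0.002,0.01,-0.04],"turn":0},{"hand":0.045,"slide":[-0.005,0.016,-0.04],"turn":0},{"hand":0.045,"slide":[-0.005,0.016,-0.04],"turn":-4},{"hand":0.045,"slide":[-0.004,0,-0.04],"turn":-8}]'
python3 -m creep '[{"hand":0.045,"slide":[0,0,0],"turn":-9},{"hand":0.045,"slide":[0,0,0],"turn":-9},{"hand":0.045,"slide":[0,0,0],"turn":-9},{"hand":0.045,"slide":[0,0,0],"turn":-9},{"hand":0.045,"slide":[0,0,0],"turn":-9}]'
python3 - <<'E'
from h import *
np.set_printoptions(precision=4,suppress=True)
s=snapshot('wrist');save(s,'w8.png')
s=snapshot('side');save(s,'s8.png')
st=get_state();print(st['contact_force'],st['moment'],st['tool_pos'],st['q'])
E
```

```text
clock: 9.3
tool_pos: [0.445, 0.2163, 0.2419]
eef_rot: [0.882, -0.472, -0.001, 0.002]
contact_force: [0.7, 0.1, -1.7]
opening: 0.676
clock: 9.93
tool_pos: [0.4466, 0.2167, 0.2407]
eef_rot: [0.995, -0.098, -0.001, 0.001]
contact_force: [-0.3, -0.1, -2.6]
opening: 0.671
[-0.6006 -0.411  -2.8511] [ 0.0328 -0.0342 -0.0296] [0.4466 0.2166 0.2408] [-0.3821  0.494  -0.2474  1.9097  0.1679  0.7608 -0.9255]
```

View pics/s8.png

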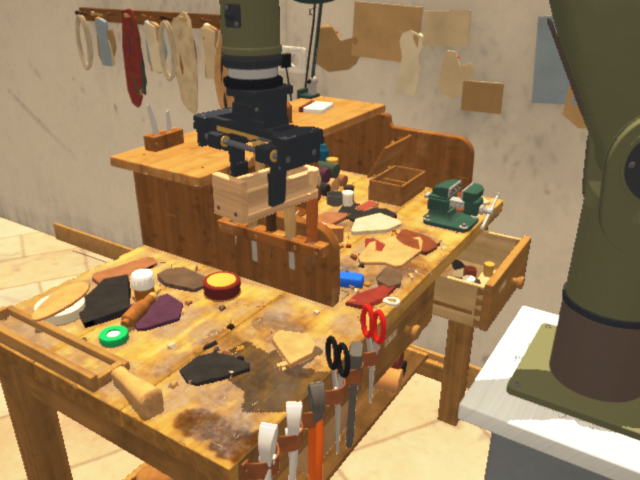

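View pics/w8.png

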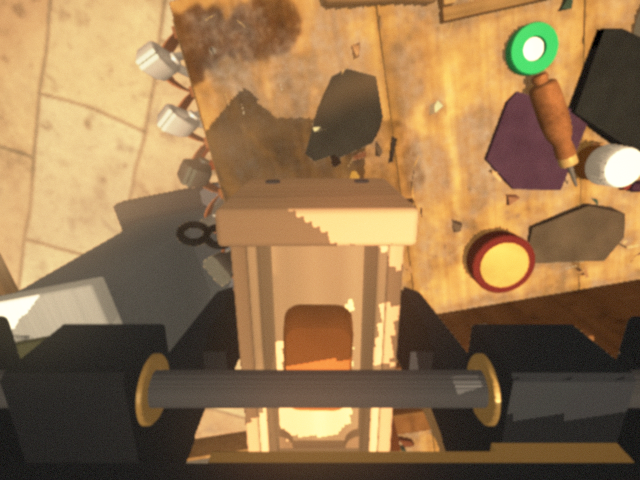

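```bash
python3 -m creep '[{"hand":0.045,"slide":[0,0,0],"turn":-9},{"hand":0.045,"slide":[0,0,0],"turn":-9},{"hand":0.045,"slide":[0,0,0],"turn":-9},{"hand":0.045,"slide":[0,0,0],"turn":-9},{"hand":0.045,"slide":[0,0,0],"turn":-9}]'
python3 -m creep '[{"hand":0.045,"slide":[0,0,0],"turn":-9},{"hand":0.045,"slide":[0,0,0],"turn":-9},{"hand":0.045,"slide":[0,0,0],"turn":-9},{"hand":0.045,"slide":[0,0,0],"turn":-9},{"hand":0.045,"slide":[0,0,0],"turn":-9}]'
python3 -m creep '[{"hand":0.045,"slide":[0,0,0],"turn":-9},{"hand":0.045,"slide":[0,0,0],"turn":-5},{"hand":0.045,"slide":[0,0,0],"turn":0}]'
python3 -c "
from h import *
st=get_state();q=st['eef_rot'];print(2*np.degrees(np.arctan2(q[1],q[0])),st['q'].round(3) if hasattr(st['q'],'round') else st['q'])"
```

```text
clock: 10.65
tool_pos: [0.4469, 0.2168, 0.2412]
eef_rot: [0.958, 0.288, -0.001, 0.0]
contact_force: [0.9, -0.5, -2.9]
opening: 0.676
clock: 11.28
tool_pos: [0.4469, 0.2167, 0.2411]
eef_rot: [0.774, 0.633, -0.001, -0.0]
contact_force: [-0.3, -0.2, -3.5]
opening: 0.676
clock: 11.65
tool_pos: [0.447, 0.2167, 0.2412]
eef_rot: [0.693, 0.721, -0.001, -0.001]
contact_force: [-0.4, -0.3, -3.4]
opening: 0.678
92.19364035943705 [-0.058  0.577 -0.776  1.893  0.515  0.884  0.518]
```

```bash
python3 -m creep '[{"hand":0.045,"slide":[-0.025,0,0],"turn":0},{"hand":0.045,"slide":[-0.04,0,0],"turn":0},{"hand":0.045,"slide":[-0.045,0,0],"turn":0},{"hand":0.045,"slide":[-0.045,0,0],"turn":0},{"hand":0.045,"slide":[-0.045,0,0],"turn":0}]'
python3 -m creep '[{"hand":0.045,"slide":[-0.045,0,0],"turn":0},{"hand":0.045,"slide":[-0.045,0,0],"turn":0},{"hand":0.045,"slide":[-0.04,0,0],"turn":0},{"hand":0.045,"slide":[-0.025,0,0],"turn":0},{"hand":0.045,"slide":[-0.012,0,0],"turn":0}]'
python3 - <<'E'
from h import *
np.set_printoptions(precision=4,suppress=True)
s=snapshot('top');save(s,'t9.png')
w_=snapshot('wrist');save(w_,'w9.png')
c=s['frame'][140:290,250:450];c=cv2.resize(c,(800,600),interpolation=cv2.INTER_CUBIC);cv2.imwrite('pics/t9c.png',c[:,:,::-1])
st=get_state();print(st['contact_force'],st['tool_pos'],st['q'])
for n in ['dock','dock_stop','tray_nose','tray_tail']: print(n,[(np.round(wz(s,b['uv'],0)[:2],4),b['uv'],b['conf']) for b in pinpoint(n,s)[:2]],[(np.round(wz(w_,b['uv'],.25)[:2],4),b['uv'],b['conf']) for b in pinpoint(n,w_)[:2]])
E
```

```text
clock: 12.28
tool_pos: [0.4556, 0.0158, 0.2418]
eef_rot: [0.694, 0.72, -0.0, -0.0]
contact_force: [0.5, -0.5, -2.4]
opening: 0.678
clock: 12.9
tool_pos: [0.4623, -0.151, 0.2416]
eef_rot: [0.694, 0.72, -0.0, -0.0]
contact_force: [0.5, -0.1, -2.7]
opening: 0.674
[-0.8018  0.2737 -3.1557] [ 0.4626 -0.1502  0.2417] [ 0.7361  0.5731 -0.8196  1.921   0.5388  0.8823  1.2492]
dock [(array([0.6348, 0.1045]), [233.5, 197.7], 0.3)] []
dock_stop [(array([ 0.6938, -0.1435]), [342.0, 173.5], 0.67)] []
tray_nose [] [(array([ 0.5557, -0.146 ]), [321.9, 442.3], 0.72)]
tray_tail [(array([ 0.4144, -0.1712]), [354.0, 295.4], 0.61)] [(array([ 0.4078, -0.1527]), [320.3, 178.4], 0.94)]
```

View pics/t9c.png

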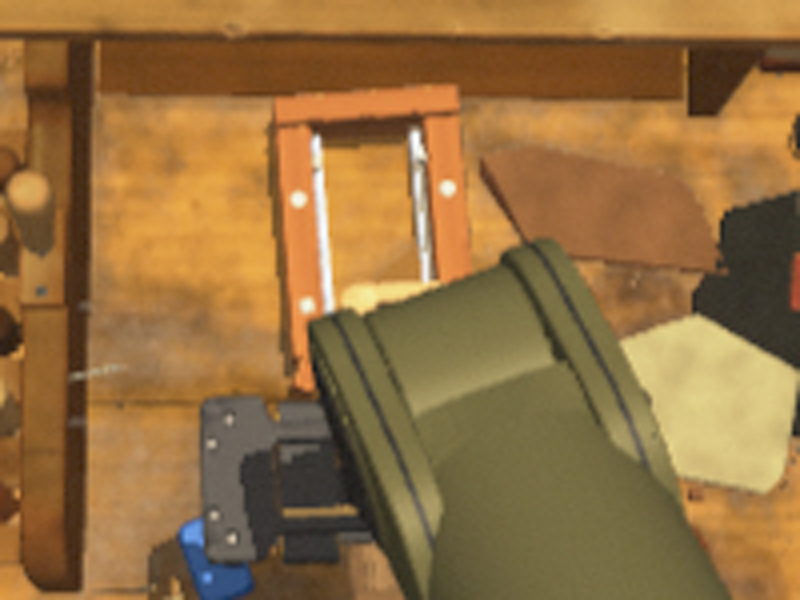

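View pics/w9.png

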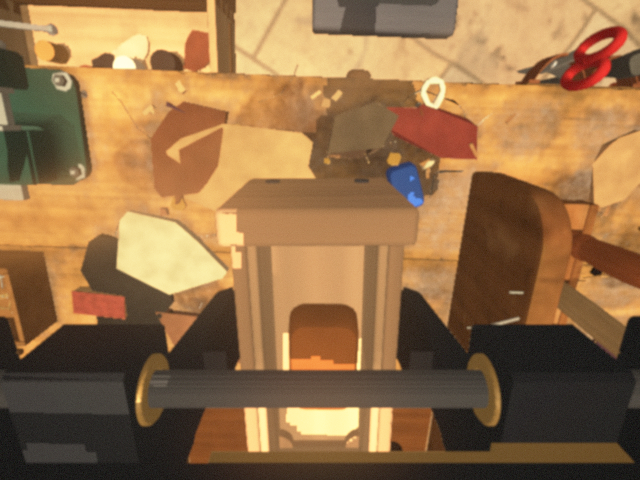

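```bash
python3 - <<'E'
from h import *
np.set_printoptions(precision=4,suppress=True)
s=snapshot('top')
im=cv2.imread('pics/t1.png')
K=s['mtx'];T=np.linalg.inv(s['camera_from_world'])
# rectify plane z=.044 region x .52...72, y -.24..-.05 at 0.25mm
R=4000
xs=np.linspace(.72,.53,int(.19*R)+1);ys=np.linspace(-.06,-.24,int(.18*R)+1)
def rect(z,name):
    Y,X=np.meshgrid(ys,xs);P=np.stack([X,Y,np.full_like(X,z)],-1)@np.array(s['camera_from_world'])[:3,:3].T+np.array(s['camera_from_world'])[:3,3]
    u=(P[...,0]/P[...,2]*K[0][0]+K[0][2]).astype(np.float32);v=(P[...,1]/P[...,2]*K[1][1]+K[1][2]).astype(np.float32)
    o=cv2.remap(im,u,v,cv2.INTER_CUBIC);cv2.imwrite('pics/'+name,cv2.resize(o,(570,600)));return o
o=rect(.044,'rect44.png');print(o.shape)
hsv=cv2.cvtColor(o,cv2.COLOR_BGR2HSV)
for x in (.69,.67,.64,.61,.58):
    i=int((.72-x)*R);print(x,hsv[i,::24].tolist())
E
```

```text
(761, 721, 3)
0.69 [[16, 162, 203], [16, 164, 208], [17, 166, 212], [16, 154, 215], [16, 155, 192], [13, 174, 163], [12, 174, 160], [13, 172, 157], [12, 172, 104], [12, 155, 94], [12, 171, 97], [12, 151, 86], [12, 162, 77], [13, 159, 80], [12, 162, 82], [13, 150, 85], [12, 162, 82], [13, 154, 91], [13, 125, 98], [13, 175, 223], [13, 173, 226], [13, 173, 228], [15, 162, 184], [16, 165, 182], [16, 149, 188], [16, 152, 181], [16, 153, 195], [16, 156, 204], [16, 150, 199], [17, 165, 215], [16, 166, 214]]
0.67 [[17, 182, 218], [17, 183, 217], [17, 180, 220], [17, 181, 223], [17, 184, 200], [12, 168, 144], [13, 173, 227], [13, 174, 224], [13, 154, 225], [22, 55, 239], [17, 179, 226], [17, 180, 222], [17, 185, 218], [16, 177, 208], [16, 178, 198], [16, 165, 193], [16, 175, 203], [17, 170, 175], [20, 32, 181], [14, 134, 190], [13, 174, 226], [13, 176, 224], [13, 177, 212], [15, 164, 176], [13, 147, 132], [14, 158, 169], [14, 155, 166], [14, 156, 159], [14, 158, 157], [14, 154, 156], [13, 155, 150]]
0.64 [[18, 179, 225], [16, 180, 217], [17, 179, 217], [17, 176, 215], [17, 177, 212], [17, 170
[... 702 characters left out ...]
 180, 186], [23, 22, 211], [12, 176, 211], [13, 174, 229], [13, 175, 226], [14, 170, 202], [16, 169, 183], [16, 163, 189], [17, 154, 181], [16, 150, 177], [16, 156, 188], [16, 157, 197], [16, 163, 214]]
0.58 [[15, 152, 183], [16, 166, 198], [16, 159, 196], [16, 165, 210], [16, 171, 221], [16, 177, 223], [16, 176, 122], [14, 173, 234], [13, 177, 226], [12, 177, 215], [90, 2, 246], [16, 170, 203], [15, 154, 181], [16, 168, 194], [16, 172, 196], [16, 170, 191], [17, 172, 181], [17, 171, 176], [16, 168, 175], [9, 11, 234], [13, 133, 132], [13, 175, 234], [13, 173, 225], [12, 177, 219], [16, 171, 182], [16, 170, 188], [16, 170, 191], [17, 170, 190], [16, 172, 185], [16, 167, 180], [16, 170, 159]]
```

View pics/rect44.png

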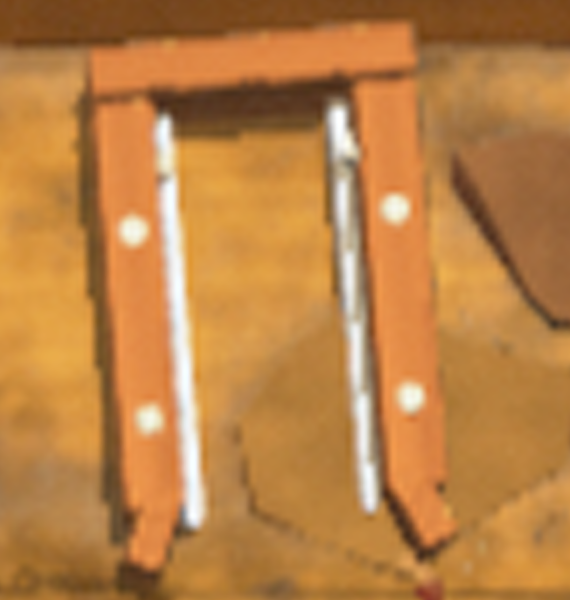

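```bash
python3 - <<'E'
from h import *
np.set_printoptions(precision=1,suppress=True,linewidth=200)
def cloud(s):
    K=s['mtx'];T=np.linalg.inv(s['camera_from_world']);v,u=np.mgrid[:480,:640];d=s['depth']
    P=np.stack([(u-K[0][2])/K[0][0]*d,(v-K[1][2])/K[1][1]*d,d],-1)
    C=P@T[:3,:3].T+T[:3,3];return C[d>0]
for n in ('wrist','top','side'):
    C=cloud(snapshot(n));C=C[C[:,2]<.12]
    print(n,'rows x .36..., cols y')
    for x in np.arange(.36,.58,.02):
        r=[]
        for y in np.arange(-.24,-.03,.02):
            q=C[(C[:,0]>=x)&(C[:,0]<x+.02)&(C[:,1]>=y)&(C[:,1]<y+.02)]
            r.append(np.percentile(q[:,2],90)*1000 if len(q)>3 else np.nan)
        print(round(x,2),np.array(r))
E
```

```text
wrist rows x .36..., cols y
0.36 [ 0.8  1.   0.8  1.2  5.3  9.  10.1 10.3  9.2  6.9  7.4]
0.38 [ 8.4  7.8  7.2  1.4  1.1 10.6 10.6 10.4  9.4  7.3  7.2]
0.4 [ 8.3  8.   8.   8.3  9.2 10.8 10.   9.7  4.1  6.5  6.7]
0.42 [ 8.   7.9  8.   8.   1.   1.6  1.1  1.1 18.9 19.1  8.9]
0.44 [ 7.8  8.   7.9  8.1  6.3  1.   0.7  0.9 19.1 19.2  1.5]
0.46 [ 8.3  nan  nan  nan  nan  nan  nan  nan  nan 19.2  2. ]
0.48 [nan nan nan nan nan nan nan nan nan nan 1.3]
0.5 [nan nan nan nan nan nan nan nan nan nan 1.2]
0.52 [nan nan nan nan nan nan nan nan nan 0.9 1.1]
0.54 [nan nan nan nan nan nan nan nan nan 1.5 1.3]
0.56 [nan nan nan nan nan nan nan nan nan 1.9 1.4]
top rows x .36..., cols y
0.36 [ nan  nan  4.7  4.8  7.9 11.2 14.  12.8 11.7 10.8 11.4]
0.38 [ nan  nan  5.9  6.1  5.3 14.7 13.5 13.6 12.8 11.7 11.4]
0.4 [ nan  nan  nan 11.9 10.  14.3 13.2 13.   7.   7.5 10.1]
0.42 [ nan  nan  nan  nan  nan  5.3  5.8  4.1 21.8 21.6 10.3]
0.44 [ nan  nan  nan  nan  nan  5.3  5.7  4.9 22.4 21.6  5.9]
0.46 [ nan  nan  nan  nan  nan  nan  nan  nan  nan 22.7  4.9]
0.48 [nan nan nan nan nan nan nan 3.6 nan 3.3 5.2]
[... 320 characters left out ...]
4 4.5 3.1 9.6 9.8 9.3 8.1 6.4 6.3]
0.4 [ 7.4  6.6  7.2  7.   8.6 10.1  9.3  8.5  3.5  5.3  5.6]
0.42 [ 7.1  6.7  7.3  7.1  4.5  0.1  0.4  1.  17.5 17.3  5.5]
0.44 [ 6.4  7.   7.3  8.1  6.8  0.1  0.3  nan 18.3 17.9 14. ]
0.46 [ 8.4  8.2  8.5  8.1  8.1  6.3  0.3  nan 17.8 18.8 14.1]
0.48 [   7.3    7.5    7.5    7.8    5.9   -0.6   -0.     0.8 -519.5 -519.4 -519.4]
0.5 [   7.5    0.7   -0.     2.6    0.2   -0.5   -1.8 -519.4 -517.9 -518.7    nan]
0.52 [   0.    -0.7    0.2   -0.3   -1.9 -437.6 -434.3 -432.5    nan    nan -444.3]
0.54 [   0.3   39.8   41.7    4.1    nan    nan    nan    nan    nan    nan -463.4]
0.56 [  -0.8 -715.4   43.5    nan    nan    nan    nan    nan    nan    nan -505.5]
```

```bash
python3 - <<'E'
from h import *
np.set_printoptions(precision=1,suppress=True,linewidth=200)
s=snapshot('side')
K=s['mtx'];T=np.linalg.inv(s['camera_from_world']);v,u=np.mgrid[:480,:640];d=s['depth']
P=np.stack([(u-K[0][2])/K[0][0]*d,(v-K[1][2])/K[1][1]*d,d],-1);C=(P@T[:3,:3].T+T[:3,3])[d>0]
D=C[:,:2]-[.4756,.21]; uu=np.array([-.9304,-.3665]);n=np.array([.3665,-.9304])
a=D@uu;b=D@n
for A in np.arange(-.09,.12,.01):
    print(round(A,2),np.array([np.median(C[(abs(a-A)<.005)&(abs(b-B)<.005),2])*1000 for B in np.arange(-.05,.06,.01)]))
E
```

```text
-0.09 [-0.8 -1.  -0.7 -1.  -0.8 -1.  -0.6 -1.2 -0.5 -0.7 -0.8]
-0.08 [ 6.1 -0.8 -0.8 -0.7 -1.1 -0.7 -1.2 -0.7 -0.6 -0.6 -0.7]
-0.07 [ 5.4  4.4 -0.3  3.4  6.3  0.2 -0.7 -1.1 -0.8 -0.9 -0.6]
-0.06 [ 5.6  5.   2.4  0.7  1.8 -0.2 -0.8 -0.7 -0.9  0.   2.6]
-0.05 [ 5.4  5.1  4.4  0.6 -0.4 -0.4 -0.6 -1.2 -0.9 -0.3  1.7]
-0.04 [ 5.5  5.5  4.4  0.5  0.1 -0.3 -1.2 -0.8 -0.5 -0.5 -0.9]
-0.03 [ 5.5  5.6  3.1 -0.6 -0.7 -0.8 -0.6 -1.1 -0.4 -0.4 -0.7]
-0.02 [ 5.5  5.8  0.6  0.   2.9 -0.1 -0.9 -0.3 -0.5 -0.7 -0.9]
-0.01 [ 5.6  3.8  2.2 -0.8 -0.6 -0.7 -0.8 -0.9 -0.6 -0.7 -0.9]
-0.0 [ 6.  -0.3 -0.8 -0.8 -0.4 -0.7 -0.6 -1.1 -0.7 -0.6 -0.6]
0.01 [ 0.2 -0.7 -0.6 -0.6 -0.5 -1.1 -0.5 -0.6 -0.4 -0.5 -1.2]
0.02 [-0.5 -0.8 -0.3 -0.7 -0.4 -0.9 -1.  -0.5 -0.2  0.2 -0. ]
0.03 [-0.9 -0.7 -0.7 -0.3 -0.7 -0.8  3.8  8.5  8.3  7.3  0.5]
0.04 [-0.4 -0.8 -0.4 -0.5 -0.5  6.6  8.5  8.1  7.9  6.8  nan]
0.05 [-0.4 -0.9 -0.4  0.9  7.9  7.8  7.4  7.4  7.6  7.3  0.4]
0.06 [4.4 0.2 5.7 7.5 7.4 7.9 8.1 7.6 7.4 7.1 1.3]
0.07 [-0.5  3.1  7.6  7.4  7.6  7.6  8.1  7.7  7.8  8.2  0.8]
0.08 [-0.7 -0.8  4.9  8.5  8.5  8.5  8.7  8.3  8.6  7.6 -0.2]
0.09 [-0.8 -1.1 -0.5  4.5  8.2  9.2  8.8  9.   7.6 -0.7 -0.8]
0.1 [-1.3 -0.5 -0.8 -0.5  1.2 -0.1 -0.  -0.3 -0.9 -0.6 -0.9]
0.11 [-0.3 -0.9 -0.5 -0.5 -0.6 -0.7 -0.7 -0.8 -0.4 -0.1 -0.7]
  return _methods._mean(a, axis=axis, dtype=dtype,
  ret = ret.dtype.type(ret / rcount)
```

Scraps are non-solid decor: the 8 mm beige one filled the tray's own starting footprint and stuck up through its floor, although the tray lay level. So the approach is clear. Staging in front of the mouth.

```bash
python3 -m creep '[{"hand":0.045,"slide":[-0.004,-0.01,0],"turn":-1.2},{"hand":0.045,"slide":[-0.004,-0.01,0.02],"turn":-1},{"hand":0.045,"slide":[0,0,0.04],"turn":0},{"hand":0.045,"slide":[0,0,0.04],"turn":0},{"hand":0.045,"slide":[0,0,0.04],"turn":0}]'
python3 -m creep '[{"hand":0.045,"slide":[0,0,0.04],"turn":0},{"hand":0.045,"slide":[0,0,0.03],"turn":0},{"hand":0.045,"slide":[0,0,0.015],"turn":0},{"hand":0.045,"slide":[0,0,0],"turn":0},{"hand":0.045,"slide":[0,0,0],"turn":0}]'
cat > ck.py <<'E'
from h import *
import sys
np.set_printoptions(precision=4,suppress=True)
st=get_state();p=st['tool_pos'];q=st['eef_rot'];yaw=2*np.degrees(np.arctan2(q[1],q[0]))
O=np.array([.5514,-.1508]);a=np.radians(4.4);ux=np.array([np.cos(a),np.sin(a)]);uy=np.array([-ux[1],ux[0]])
d=p[:2]-O;print('t',st['clock'],'tcp',p,'yaw',yaw,'F',st['contact_force'],'M',st['moment'],'op',st['opening']*88.1)
print('dock frame tcp',d@ux,d@uy,'-> nose x if held',d@ux+.019+.075)
E
python3 ck.py; python3 - <<'E'
from h import *
np.set_printoptions(precision=4,suppress=True)
s=snapshot('side');save(s,'s10.png');c=cv2.resize(s['frame'][200:320,260:420],(800,600),interpolation=cv2.INTER_CUBIC);cv2.imwrite('pics/s10c.png',c[:,:,::-1])
t=snapshot('top');save(t,'t10.png');c=cv2.resize(t['frame'][150:300,270:470],(800,600),interpolation=cv2.INTER_CUBIC);cv2.imwrite('pics/t10c.png',c[:,:,::-1])
s=snapshot('wrist');save(s,'w10.png')
for n in ['dock','dock_stop','tray_nose','tray_tail']: print(n,[(np.round(wz(s,b['uv'],0)[:2],4),b['uv'],b['conf']) for b in pinpoint(n,s)[:2]])
E
```

```text
clock: 14.28
tool_pos: [0.4429, -0.1592, 0.1012]
eef_rot: [0.678, 0.735, 0.0, 0.0]
contact_force: [0.1, 0.3, -3.8]
opening: 0.676
clock: 14.9
tool_pos: [0.4436, -0.1587, 0.0177]
eef_rot: [0.678, 0.735, 0.0, 0.0]
contact_force: [-0.1, 0.2, -2.7]
opening: 0.676
t 14.9 tcp [ 0.4436 -0.1587  0.0177] yaw 94.5917760200866 F [-0.1229  0.1783 -2.7348] M [ 0.103  -0.0299  0.0428] op 59.593244895874626
dock frame tcp -0.10804040436656044 0.00039045781500541177 -> nose x if held -0.014040404366560441
dock []
dock_stop []
tray_nose [(array([ 0.565 , -0.1473]), [320.2, 441.6], 0.85)]
tray_tail [(array([ 0.392 , -0.1624]), [318.6, 175.6], 0.61)]
```

View pics/s10c.png

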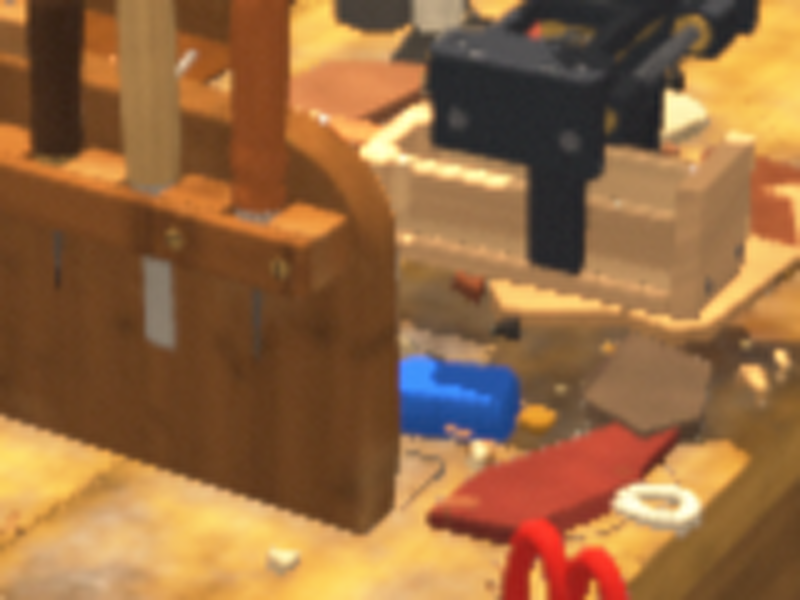

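View pics/t10c.png

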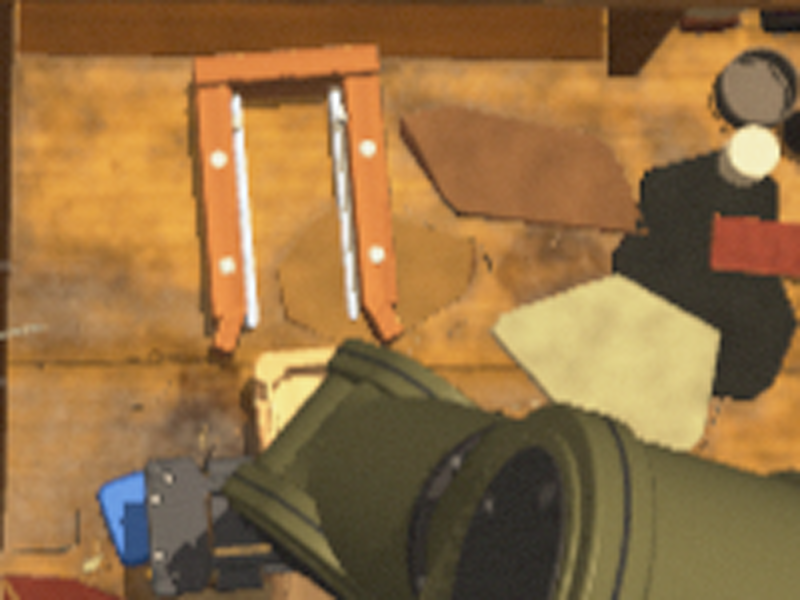

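View pics/w10.png

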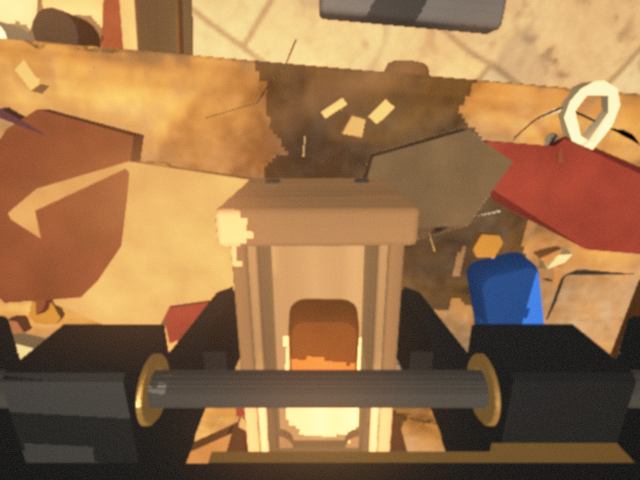

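```bash
python3 -m creep '[{"hand":0.045,"slide":[0,0,0.01],"turn":0},{"hand":0.045,"slide":[0,0,0.008],"turn":0},{"hand":0.045,"slide":[0,0,0.004],"turn":0},{"hand":0.045,"slide":[0,0,0],"turn":0}]'; python3 ck.py
python3 - <<'E'
from h import *
np.set_printoptions(precision=4,suppress=True)
s=snapshot('wrist')
for uv in [(230,225),(320,225),(405,225),(243,260),(395,260),(243,300),(395,300),(272,438),(375,438),(385,440),(258,440)]: print(uv,w(s,uv))
s=snapshot('side');c=cv2.resize(s['frame'][200:320,260:420],(800,600),interpolation=cv2.INTER_CUBIC);cv2.imwrite('pics/s11c.png',c[:,:,::-1])
E
```

```text
clock: 15.75
tool_pos: [0.4432, -0.1584, -0.0051]
eef_rot: [0.678, 0.735, -0.0, -0.0]
contact_force: [0.1, -0.7, -2.6]
opening: 0.678
t 15.75 tcp [ 0.4432 -0.1584 -0.0051] yaw 94.62698113159837 F [ 0.0687 -0.681  -2.6013] M [ 0.0649  0.0037 -0.0467] op 59.724179408225204
dock frame tcp -0.10842978559180096 0.0007519009709882605 -> nose x if held -0.014429785591800956
(230, 225) [ 0.3955 -0.1879  0.0606]
(320, 225) [ 0.3932 -0.1617  0.0613]
(405, 225) [ 0.3912 -0.1371  0.0613]
(243, 260) [ 0.4128 -0.1869  0.0446]
(395, 260) [ 0.4085 -0.1341  0.0446]
(243, 300) [ 0.4283 -0.1866  0.0447]
(395, 300) [ 0.4237 -0.132   0.045 ]
(272, 438) [ 0.5026 -0.1742  0.034 ]
(375, 438) [ 0.4875 -0.1309  0.0449]
(385, 440) [ 0.4882 -0.1266  0.045 ]
(258, 440) [ 0.4927 -0.1792  0.0447]
```

View pics/s11c.png

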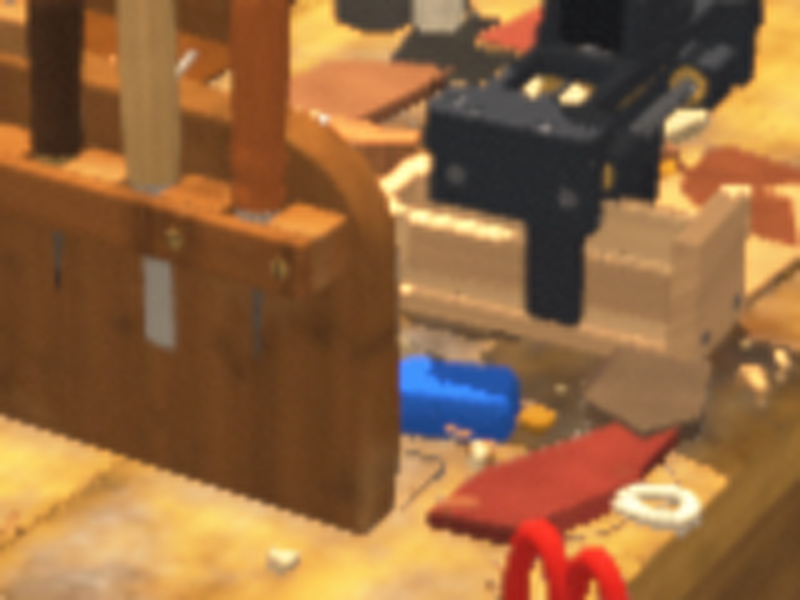

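```bash
python3 -m creep '[{"hand":0.045,"slide":[-0.0006,0,0.002],"turn":0.2},{"hand":0.045,"slide":[0,0.006,0],"turn":0},{"hand":0.045,"slide":[0,0.006,0],"turn":0},{"hand":0.045,"slide":[0,0.006,0],"turn":0},{"hand":0.045,"slide":[0,0.004,0],"turn":0}]'; python3 ck.py
python3 - <<'E'
from h import *
t=snapshot('top');save(t,'t12.png');c=cv2.resize(t['frame'][150:250,290:423],(798,600),interpolation=cv2.INTER_CUBIC);cv2.imwrite('pics/t12c.png',c[:,:,::-1])
E
```

```text
clock: 16.48
tool_pos: [0.466, -0.1573, -0.0068]
eef_rot: [0.68, 0.734, 0.0, 0.0]
contact_force: [-0.6, 0.0, -2.9]
opening: 0.673
t 16.475 tcp [ 0.466  -0.1573 -0.0068] yaw 94.38429550401075 F [-0.552   0.0234 -2.8874] M [ 0.1104 -0.0349  0.0097] op 59.27912196434252
dock frame tcp -0.08564895611704024 2.262952698941452e-05 -> nose x if held 0.008351043882959763
```

View pics/t12c.png

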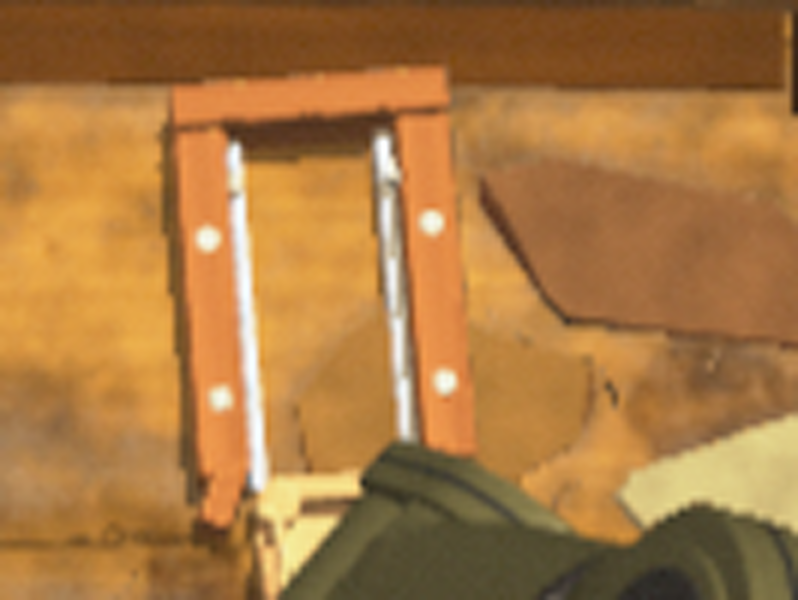

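```bash
python3 -m creep '[{"hand":0.045,"slide":[0,0.005,0],"turn":0},{"hand":0.045,"slide":[0,0.005,0],"turn":0},{"hand":0.045,"slide":[0,0.005,0],"turn":0},{"hand":0.045,"slide":[0,0,0],"turn":0}]'; python3 ck.py
```

```text
clock: 17.02
tool_pos: [0.4809, -0.1561, -0.0069]
eef_rot: [0.679, 0.734, 0.0, 0.0]
contact_force: [-0.2, 0.8, -2.5]
opening: 0.676
t 17.025 tcp [ 0.4809 -0.1561 -0.0069] yaw 94.39314888126322 F [-0.2413  0.8436 -2.4704] M [0.1079 0.0458 0.0257] op 59.532535539732784
dock frame tcp -0.07071018734845404 7.847413603849767e-05 -> nose x if held 0.023289812651545963
```

No resistance; nose ≈23 mm in. Continuing.

```bash
python3 -m creep '[{"hand":0.045,"slide":[0,0.006,0],"turn":0},{"hand":0.045,"slide":[0,0.006,0],"turn":0},{"hand":0.045,"slide":[0,0.006,0],"turn":0},{"hand":0.045,"slide":[0,0.006,0],"turn":0},{"hand":0.045,"slide":[0,0,0],"turn":0}]'; python3 ck.py
python3 -m creep '[{"hand":0.045,"slide":[0,0.006,0],"turn":0},{"hand":0.045,"slide":[0,0.006,0],"turn":0},{"hand":0.045,"slide":[0,0.006,0],"turn":0},{"hand":0.045,"slide":[0,0,0],"turn":0},{"hand":0.045,"slide":[0,0,0],"turn":0}]'; python3 ck.py
python3 - <<'E'
from h import *
t=snapshot('top');c=cv2.resize(t['frame'][150:250,290:423],(798,600),interpolation=cv2.INTER_CUBIC);cv2.imwrite('pics/t13c.png',c[:,:,::-1])
s=snapshot('side');c=cv2.resize(s['frame'][200:300,270:403],(798,600),interpolation=cv2.INTER_CUBIC);cv2.imwrite('pics/s13c.png',c[:,:,::-1])
E
```

```text
clock: 17.65
tool_pos: [0.505, -0.1543, -0.0069]
eef_rot: [0.679, 0.734, 0.0, 0.0]
contact_force: [0.0, 0.1, -3.6]
opening: 0.675
t 17.65 tcp [ 0.505  -0.1543 -0.0069] yaw 94.3913172466755 F [ 0.0154  0.0923 -3.5854] M [ 0.0562 -0.0376  0.0193] op 59.46257988753579
dock frame tcp -0.04656168229259529 0.00010550381947316596 -> nose x if held 0.04743831770740471
clock: 18.27
tool_pos: [0.5218, -0.1531, -0.007]
eef_rot: [0.679, 0.734, -0.0, -0.0]
contact_force: [-0.6, 0.0, -2.1]
opening: 0.677
t 18.275 tcp [ 0.5218 -0.1531 -0.007 ] yaw 94.4000683268472 F [-0.6013  0.0425 -2.0694] M [ 0.0951 -0.0379  0.0237] op 59.60510172022771
dock frame tcp -0.029649657453422493 -5.902664050009644e-06 -> nose x if held 0.06435034254657751
```

View pics/t13c.png

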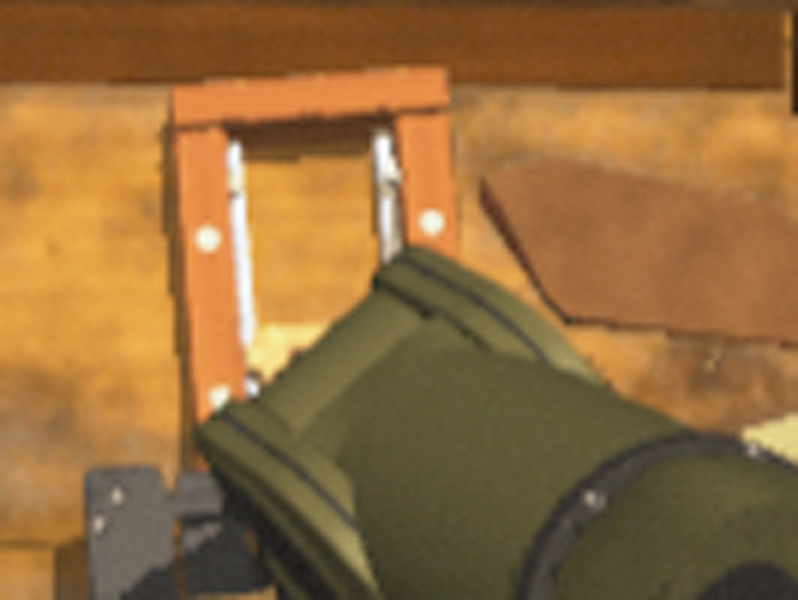

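```bash
python3 -m creep '[{"hand":0.088,"slide":[0,0,0],"turn":0},{"hand":0.088,"slide":[0,0,0],"turn":0},{"hand":0.088,"slide":[0,0,0],"turn":0},{"hand":0.088,"slide":[0,0,0],"turn":0}]'; python3 ck.py
python3 -m creep '[{"hand":0.088,"slide":[0,0,-0.01],"turn":0},{"hand":0.088,"slide":[0,0,-0.03],"turn":0},{"hand":0.088,"slide":[0,0,-0.04],"turn":0},{"hand":0.088,"slide":[0,-0.04,0],"turn":0},{"hand":0.0,"slide":[0,-0.04,0],"turn":0}]'; python3 ck.py
python3 - <<'E'
from h import *
np.set_printoptions(precision=4,suppress=True)
s=snapshot('wrist');save(s,'w14.png')
for n in ['tray_nose','tray_tail','wax_block','dock','dock_stop']: print(n,[(np.round(wz(s,b['uv'],0)[:2],4),b['uv'],b['conf']) for b in pinpoint(n,s)[:2]])
E
```

```text
clock: 18.88
tool_pos: [0.5223, -0.153, -0.0068]
eef_rot: [0.679, 0.734, 0.0, 0.0]
contact_force: [-0.2, -0.1, -0.4]
opening: 1.001
t 18.875 tcp [ 0.5223 -0.153  -0.0068] yaw 94.40637943519778 F [-0.175  -0.0825 -0.3707] M [ 0.0879 -0.0151  0.0078] op 88.1565727610063
dock frame tcp -0.029229554083344444 2.8670742132325562e-05 -> nose x if held 0.06477044591665555
clock: 19.5
tool_pos: [0.4421, -0.1593, 0.0743]
eef_rot: [0.68, 0.734, 0.001, 0.001]
contact_force: [0.3, 0.0, 0.5]
opening: 0.909
t 19.5 tcp [ 0.4421 -0.1593  0.0743] yaw 94.38338168008329 F [0.3374 0.014  0.4818] M [ 0.0572 -0.0877 -0.0061] op 80.12203622022395
dock frame tcp -0.10963565443365152 -9.244694749245199e-05 -> nose x if held -0.015635654433651516
tray_nose [(array([ 0.617, -0.144]), [319.8, 435.0], 0.74)]
tray_tail [(array([ 0.4691, -0.1569]), [318.1, 273.8], 0.9)]
wax_block [(array([ 0.5491, -0.1477]), [321.8, 367.6], 0.89), (array([ 0.4498, -0.0595]), [456.9, 258.6], 0.58)]
dock []
dock_stop []
```

View pics/w14.png

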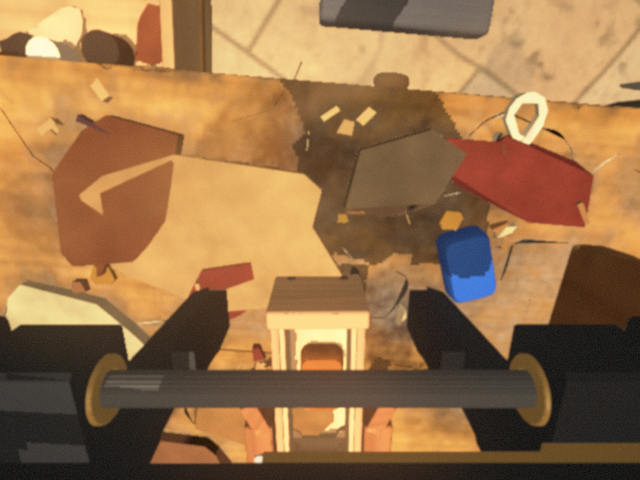

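```bash
python3 -m creep '[{"hand":0.0,"slide":[0,-0.004,0],"turn":0},{"hand":0.0,"slide":[0,0,0],"turn":0},{"hand":0.0,"slide":[0,0,0.01],"turn":0},{"hand":0.0,"slide":[0,0,0.03],"turn":0},{"hand":0.0,"slide":[0,0,0.03],"turn":0}]' 20
python3 -m creep '[{"hand":0.0,"slide":[0,0,0.01],"turn":0},{"hand":0.0,"slide":[0,0,0],"turn":0}]'; python3 ck.py
python3 - <<'E'
from h import *
s=snapshot('wrist');save(s,'w15.png')
s=snapshot('side');c=cv2.resize(s['frame'][200:300,270:403],(798,600),interpolation=cv2.INTER_CUBIC);cv2.imwrite('pics/s15c.png',c[:,:,::-1])
E
```

```text
clock: 20.42
tool_pos: [0.4386, -0.1594, 0.002]
eef_rot: [0.68, 0.734, 0.0, -0.0]
contact_force: [0.2, -0.2, -0.8]
opening: 0.068
clock: 20.68
tool_pos: [0.4379, -0.159, -0.008]
eef_rot: [0.679, 0.734, -0.001, -0.001]
contact_force: [0.7, 0.3, -1.0]
opening: 0.005
t 20.675 tcp [ 0.4379 -0.159  -0.008 ] yaw 94.47654963212871 F [ 0.7036  0.3455 -0.9863] M [ 0.1053 -0.0524 -0.013 ] op 0.4513359892369978
dock frame tcp -0.11383188603200746 0.0005397033035405899 -> nose x if held -0.01983188603200746
```

View pics/w15.png

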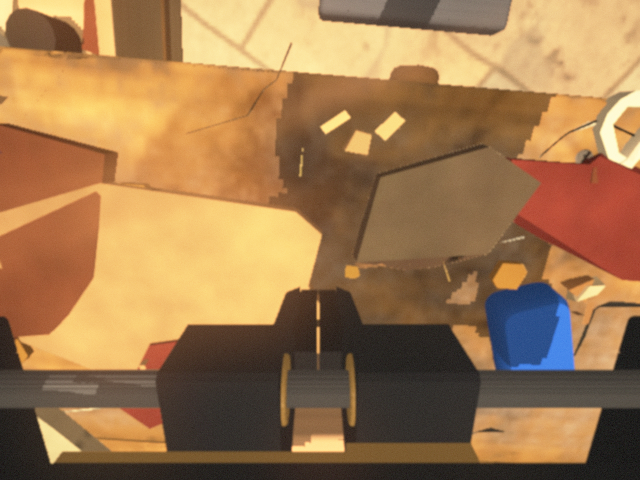

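View pics/s15c.png

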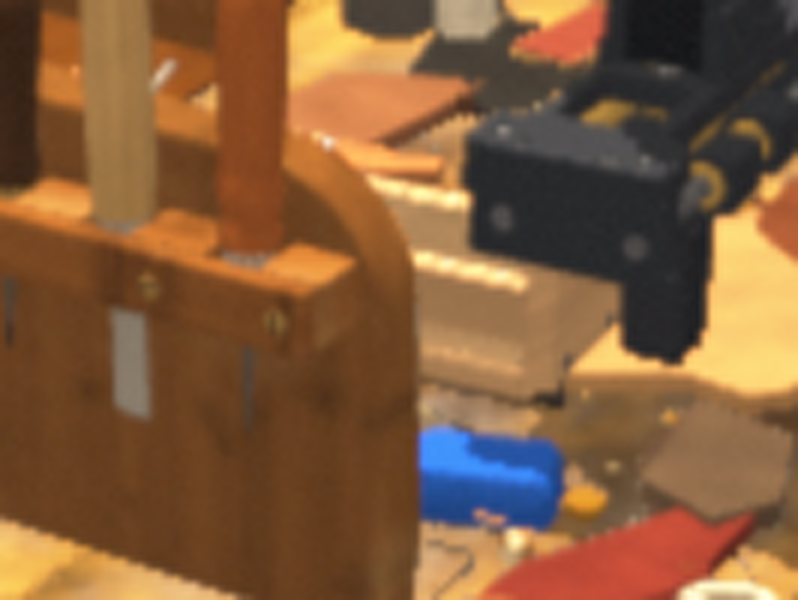

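```bash
python3 -m creep '[{"hand":0.0,"slide":[0,0.006,0],"turn":0},{"hand":0.0,"slide":[0,0.005,0],"turn":0},{"hand":0.0,"slide":[0,0.004,0],"turn":0},{"hand":0.0,"slide":[0,0.004,0],"turn":0},{"hand":0.0,"slide":[0,0.004,0],"turn":0}]'; python3 ck.py
python3 -m creep '[{"hand":0.0,"slide":[0,0.004,0],"turn":0},{"hand":0.0,"slide":[0,0.004,0],"turn":0},{"hand":0.0,"slide":[0,0.004,0],"turn":0},{"hand":0.0,"slide":[0,0.004,0],"turn":0},{"hand":0.0,"slide":[0,0.004,0],"turn":0}]'; python3 ck.py
```

```text
clock: 21.4
tool_pos: [0.4606, -0.1579, -0.0069]
eef_rot: [0.68, 0.734, -0.001, -0.0]
contact_force: [-2.3, -0.7, 1.0]
opening: 0.006
t 21.4 tcp [ 0.4606 -0.1579 -0.0069] yaw 94.38700692694322 F [-2.2951 -0.6846  0.9913] M [ 0.0586  0.3175 -0.0065] op 0.5282526889177457
dock frame tcp -0.09112700865811521 -0.00011664069379168496 -> nose x if held 0.0028729913418847897
clock: 22.02
tool_pos: [0.4816, -0.1561, -0.0069]
eef_rot: [0.679, 0.734, 0.0, 0.0]
contact_force: [-1.8, 0.1, 0.6]
opening: 0.002
t 22.025 tcp [ 0.4816 -0.1561 -0.0069] yaw 94.40573559655763 F [-1.793   0.0699  0.5733] M [ 0.0182  0.1902 -0.0495] op 0.2189834493740991
dock frame tcp -0.06998170599368327 6.387936433539435e-05 -> nose x if held 0.024018294006316734
```

```bash
python3 -m creep '[{"hand":0.0,"slide":[0,0.005,0],"turn":0},{"hand":0.0,"slide":[0,0.005,0],"turn":0},{"hand":0.0,"slide":[0,0.005,0],"turn":0},{"hand":0.0,"slide":[0,0.004,0],"turn":0},{"hand":0.0,"slide":[0,0.003,0],"turn":0}]'; python3 ck.py
python3 - <<'E'
from h import *
np.set_printoptions(precision=4,suppress=True)
t=snapshot('top');save(t,'t16.png');c=cv2.resize(t['frame'][150:250,290:423],(798,600),interpolation=cv2.INTER_CUBIC);cv2.imwrite('pics/t16c.png',c[:,:,::-1])
E
```

```text
clock: 22.65
tool_pos: [0.5035, -0.1544, -0.0069]
eef_rot: [0.679, 0.734, 0.0, 0.0]
contact_force: [-1.9, 0.0, 1.3]
opening: 0.008
t 22.65 tcp [ 0.5035 -0.1544 -0.0069] yaw 94.39619694520516 F [-1.89   0.049  1.292] M [ 0.1073  0.1757 -0.0214] op 0.7183612645214977
dock frame tcp -0.04806021602521839 3.827505974902995e-05 -> nose x if held 0.0459397839747816
```

View pics/t16c.png

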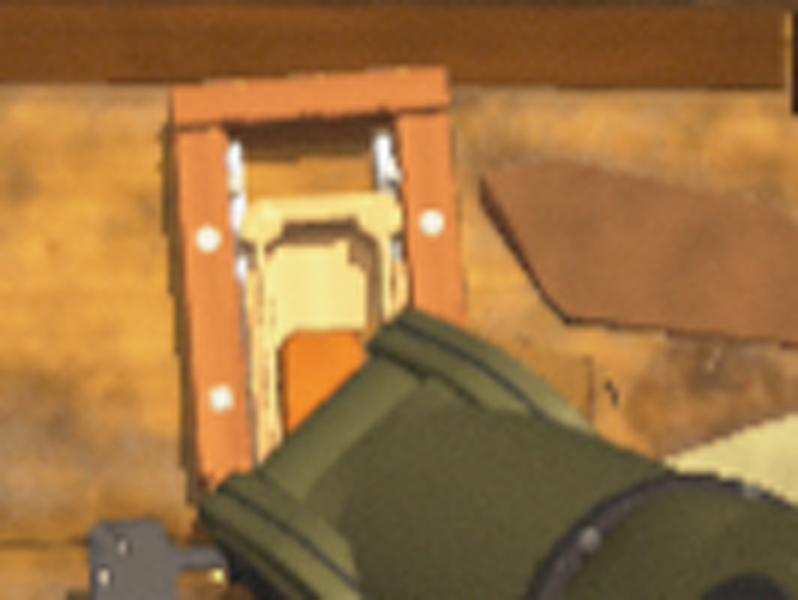

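```bash
for i in 1; do python3 -m creep '[{"hand":0.0,"slide":[0,0.003,0],"turn":0},{"hand":0.0,"slide":[0,0.003,0],"turn":0},{"hand":0.0,"slide":[0,0.002,0],"turn":0}]'; python3 ck.py; python3 -m creep '[{"hand":0.0,"slide":[0,0.002,0],"turn":0},{"hand":0.0,"slide":[0,0.002,0],"turn":0}]'; python3 ck.py; python3 -m creep '[{"hand":0.0,"slide":[0,0.002,0],"turn":0}]'; python3 ck.py; done
```

```text
clock: 23.08
tool_pos: [0.5114, -0.1539, -0.0069]
eef_rot: [0.679, 0.734, 0.0, 0.0]
contact_force: [-1.6, -0.8, 0.4]
opening: 0.005
t 23.075 tcp [ 0.5114 -0.1539 -0.0069] yaw 94.3999927052946 F [-1.6164 -0.8261  0.38  ] M [ 0.0999  0.2684 -0.0404] op 0.42254036872879874
dock frame tcp -0.040105144928231105 2.6540434663197535e-05 -> nose x if held 0.05389485507176889
clock: 23.32
tool_pos: [0.5129, -0.1538, -0.007]
eef_rot: [0.679, 0.734, -0.002, -0.001]
contact_force: [-8.8, -0.2, 5.9]
opening: 0.007
t 23.325 tcp [ 0.5129 -0.1538 -0.007 ] yaw 94.4133040129902 F [-8.7626 -0.201   5.9327] M [0.2457 1.3632 0.1062] op 0.6430770179341911
dock frame tcp -0.038622267071492335 5.639360163611517e-06 -> nose x if held 0.05537773292850766
clock: 23.45
tool_pos: [0.5135, -0.1537, -0.0071]
eef_rot: [0.679, 0.734, -0.003, -0.002]
contact_force: [-9.7, -0.1, 7.9]
opening: 0.003
t 23.45 tcp [ 0.5135 -0.1537 -0.0071] yaw 94.41495327901217 F [-9.7444 -0.1081  7.9311] M [0.2348 1.5893 0.1287] op 0.2586578483184363
dock frame tcp -0.037997131153290606 -1.7867808403783524e-05 -> nose x if held 0.056002868846709394
```

```bash
python3 -m creep '[{"hand":0.0,"slide":[0,0.0015,0],"turn":0}]'|grep -E "force|tool_pos"; python3 -m creep '[{"hand":0.0,"slide":[0,0.0015,0],"turn":0}]'|grep -E "force|tool_pos";python3 -m creep '[{"hand":0.0,"slide":[0,0.0015,0],"turn":0}]'|grep -E "force|tool_pos";python3 ck.py
```

```text
tool_pos: [0.5143, -0.1537, -0.0071]
contact_force: [-9.4, -0.0, 7.9]
tool_pos: [0.5154, -0.1537, -0.0071]
contact_force: [-11.1, -0.3, 7.3]
tool_pos: [0.5171, -0.1536, -0.0071]
contact_force: [-9.4, -0.0, 7.9]
t 23.825 tcp [ 0.5171 -0.1536 -0.0071] yaw 94.41442296320848 F [-9.368  -0.0094  7.8689] M [0.2006 1.5924 0.1298] op 0.3369637942231322
dock frame tcp -0.03439743689462654 -0.0001438548061902873 -> nose x if held 0.05960256310537346
```

```bash
python3 -m creep '[{"hand":0.0,"slide":[0,0.002,0],"turn":0},{"hand":0.0,"slide":[0,0.002,0],"turn":0}]'|grep -E "force|tool_pos"; python3 -m creep '[{"hand":0.0,"slide":[0,0.002,0],"turn":0},{"hand":0.0,"slide":[0,0.002,0],"turn":0}]'|grep -E "force|tool_pos"; python3 ck.py
```

```text
tool_pos: [0.524, -0.1529, -0.0071]
contact_force: [-4.8, -0.1, 1.9]
tool_pos: [0.5317, -0.1522, -0.0066]
contact_force: [0.1, -1.1, -0.5]
t 24.325 tcp [ 0.5317 -0.1522 -0.0066] yaw 94.40242755819575 F [ 0.1204 -1.0789 -0.5311] M [ 0.1311  0.016  -0.0177] op 0.3773888740194604
dock frame tcp -0.019794923643969585 0.00014000147897996344 -> nose x if held 0.07420507635603041
```

```bash
python3 -m creep '[{"hand":0.0,"slide":[0,0.001,0],"turn":0}]'|grep -E "force|tool_pos"; python3 -m creep '[{"hand":0.0,"slide":[0,0.001,0],"turn":0}]'|grep -E "force|tool_pos";python3 -m creep '[{"hand":0.0,"slide":[0,0.001,0],"turn":0}]'|grep -E "force|tool_pos"; python3 ck.py
python3 - <<'E'
from h import *
np.set_printoptions(precision=4,suppress=True)
t=snapshot('top');save(t,'t17.png');c=cv2.resize(t['frame'][150:250,290:423],(798,600),interpolation=cv2.INTER_CUBIC);cv2.imwrite('pics/t17c.png',c[:,:,::-1])
for n in ['tray_nose','tray_tail','dock_stop','wax_block','catch_left']: print(n,[(np.round(wz(t,b['uv'],0)[:2],4),b['uv'],b['conf']) for b in pinpoint(n,t)[:2]])
E
```

```text
tool_pos: [0.5319, -0.1522, -0.0066]
contact_force: [-1.1, 0.5, 1.0]
tool_pos: [0.5318, -0.1523, -0.0068]
contact_force: [-1.9, -0.3, 0.6]
tool_pos: [0.532, -0.1523, -0.0069]
contact_force: [-4.7, 0.6, 2.0]
t 24.7 tcp [ 0.532  -0.1523 -0.0069] yaw 94.40480087345546 F [-4.7385  0.6205  1.9636] M [0.1773 0.5666 0.0441] op 0.5548015245361708
dock frame tcp -0.01943517309424451 1.0769864391755284e-05 -> nose x if held 0.07456482690575549
tray_nose []
tray_tail []
dock_stop [(array([ 0.6894, -0.1444]), [342.4, 175.4], 0.63)]
wax_block [(array([ 0.446 , -0.0553]), [302.5, 280.9], 0.65)]Traceback (most recent call last):
  File "<stdin>", line 4, in <module>
ValueError: it knows: dock, dock_stop, polish_tin, sanding_block, tack_cup, tray, tray_nose, tray_tail, wax_block
```

View pics/t17c.png

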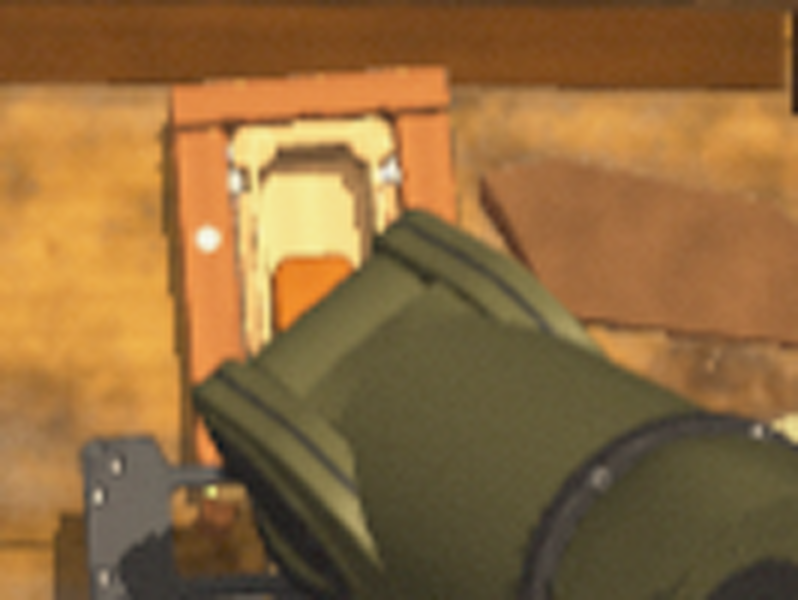

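Nose is against the stop with both rollers in the notches, and the TCP has stopped advancing while the force rises. One light confirming push, then retreat.

```bash
python3 -m creep '[{"hand":0.0,"slide":[0,0.0015,0],"turn":0},{"hand":0.0,"slide":[0,0.001,0],"turn":0}]'|grep -E "force|tool_pos"; python3 -m creep '[{"hand":0.0,"slide":[0,0.0015,0],"turn":0},{"hand":0.0,"slide":[0,0,0],"turn":0}]'|grep -E "force|tool_pos"; python3 ck.py
python3 -m creep '[{"hand":0.0,"slide":[0,-0.01,0],"turn":0},{"hand":0.0,"slide":[0,-0.03,0],"turn":0},{"hand":0.0,"slide":[0,-0.02,-0.03],"turn":0},{"hand":0.0,"slide":[0,0,-0.06],"turn":0},{"hand":0.0,"slide":[0,0,-0.06],"turn":0}]'
python3 -m creep '[{"hand":0.0,"slide":[0,-0.02,-0.06],"turn":0},{"hand":0.0,"slide":[0.04,0,-0.04],"turn":0},{"hand":0.0,"slide":[0.05,0,0],"turn":0},{"hand":0.0,"slide":[0.05,0,0],"turn":0},{"hand":0.0,"slide":[0,0,0],"turn":0}]'
python3 - <<'E'
from h import *
np.set_printoptions(precision=4,suppress=True)
O=np.array([.5514,-.1508]);a=np.radians(4.4);ux=np.array([np.cos(a),np.sin(a)]);uy=np.array([-ux[1],ux[0]])
for k in ('top','side','wrist'):
    t=snapshot(k);save(t,k+'18.png')
    for n in ['tray_nose','tray_tail','dock_stop','wax_block','polish_tin','tack_cup','sanding_block']:
        for b in pinpoint(n,t)[:2]:
            p=wz(t,b['uv'],0)[:2];print(k,n,p,'dock',(p-O)@ux,(p-O)@uy,b['uv'],b['conf'])
    if k=='top': c=cv2.resize(t['frame'][150:250,290:423],(798,600),interpolation=cv2.INTER_CUBIC);cv2.imwrite('pics/t18c.png',c[:,:,::-1])
E
```

```text
tool_pos: [0.5318, -0.1524, -0.0071]
contact_force: [-10.3, -0.4, 6.7]
tool_pos: [0.5317, -0.1525, -0.0073]
contact_force: [-11.5, 0.3, 8.2]
t 25.45 tcp [ 0.5317 -0.1525 -0.0073] yaw 94.41463566238741 F [-11.4571   0.2541   8.2035] M [0.234  1.8905 0.132 ] op 0.20262314520318506
dock frame tcp -0.01977361585922232 -0.00014180344928953412 -> nose x if held 0.07422638414077767
clock: 26.08
tool_pos: [0.4776, -0.1565, 0.1449]
eef_rot: [0.679, 0.734, 0.001, 0.0]
contact_force: [1.5, -0.8, 0.2]
opening: 0.009
clock: 26.7
tool_pos: [0.4476, -0.014, 0.2436]
eef_rot: [0.677, 0.736, 0.002, 0.001]
contact_force: [-0.3, -1.1, 0.6]
opening: 0.006
top tray_nose [ 0.6909 -0.1306] dock 0.14060637042847574 0.009456832456326489 [336.4, 174.7] 0.9
top tray_tail [ 0.5457 -0.1559] dock -0.006046589003579339 -0.004693655309016296 [347.3, 237.3] 0.63
top dock_stop [ 0.6915 -0.1483] dock 0.13989226494828352 -0.008272682334078622 [344.1, 174.5] 0.9
top dock_stop [0.6287 0.1087] dock 0.09694606543202641 0.25278576896440424 [231.6, 200.3] 0.61
top wax_block [ 0.6246 -0.1503] dock 0.07303778665954537 -0.005129
[... 520 characters left out ...]
3
side tack_cup [ 0.6945 -0.4139] dock 0.1224528023214336 -0.27331430807690177 [336.4, 201.7] 0.69
side sanding_block [ 0.6093 -0.4214] dock 0.03700541783451165 -0.27427225604658745 [366.9, 207.4] 0.57
wrist tray_tail [ 0.545  -0.1474] dock -0.006116182690696508 0.00391028756502857 [204.8, 264.5] 0.85
wrist wax_block [ 0.6256 -0.1425] dock 0.07457349030730023 0.002621452856389227 [209.8, 323.2] 0.59
wrist wax_block [ 0.4468 -0.0602] dock -0.09737590954474613 0.09836660385103294 [280.7, 189.6] 0.59
wrist tack_cup [ 0.6961 -0.41  ] dock 0.12440940351069854 -0.26955106371149534 [6.6, 356.4] 0.59
wrist tack_cup [ 0.6152 -0.147 ] dock 0.06390324446978188 -0.0010957714423306183 [206.1, 315.8] 0.53
```

View pics/t18c.png

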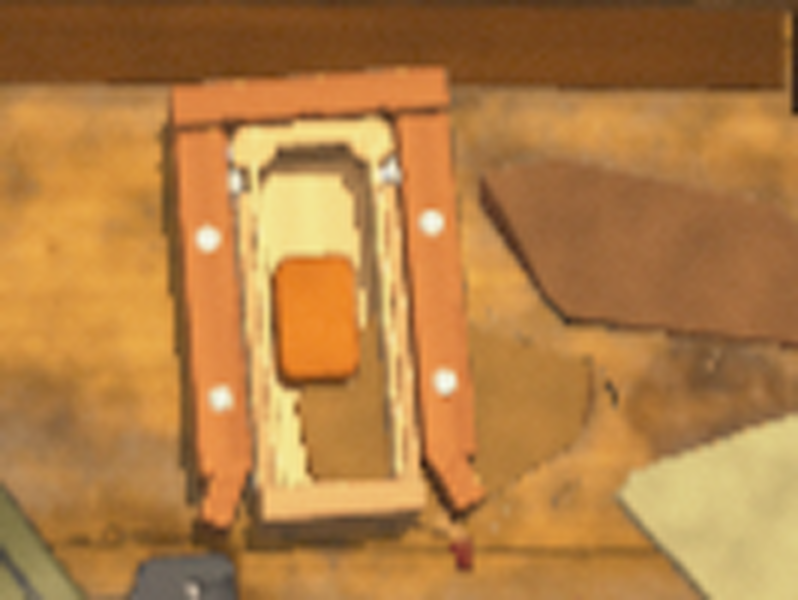

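View pics/side18.png

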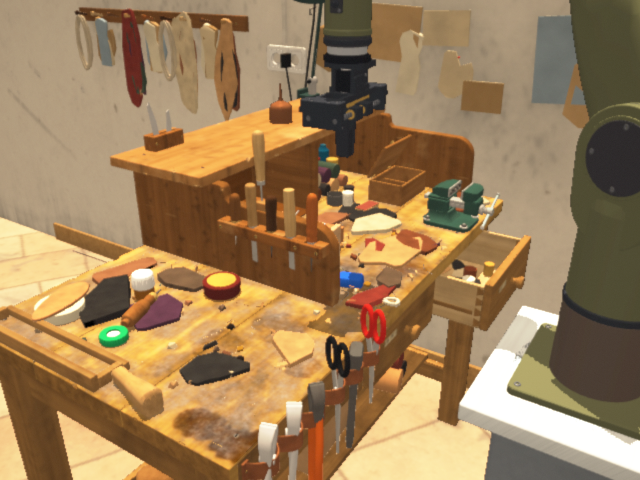

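```bash
python3 - <<'E'
from h import *
np.set_printoptions(precision=4,suppress=True)
t=snapshot('wrist')
O=np.array([.5514,-.1508]);a=np.radians(4.4);ux=np.array([np.cos(a),np.sin(a)]);uy=np.array([-ux[1],ux[0]])
K=t['mtx'];T=np.linalg.inv(t['camera_from_world']);v,u=np.mgrid[:480,:640];d=t['depth']
P=np.stack([(u-K[0][2])/K[0][0]*d,(v-K[1][2])/K[1][1]*d,d],-1);C=(P@T[:3,:3].T+T[:3,3])[d>0]
x=(C[:,:2]-O)@ux;y=(C[:,:2]-O)@uy
m=(C[:,2]>.052)&(C[:,2]<.07)&(x>-.03)&(x<.03)&(abs(y)<.05);print('tail top',x[m].min(),x[m].max(),y[m].min(),y[m].max(),np.median(C[m,2]))
for yy in(-.0255,.0255):
  for xx in (.02,.06,.1):
    q=C[(abs(x-xx)<.01)&(abs(y-yy)<.004)];print(yy,xx,np.median(q[:,2]) if len(q) else None)
print(get_state()['contact_force'],get_state()['clock'])
E
```

```text
tail top -0.009001166916341237 0.0034995280271975984 -0.02956531774189023 0.030513294787314117 0.05793672777716599
-0.0255 0.02 0.04201567041695986
-0.0255 0.06 0.04210980861733038
-0.0255 0.1 None
0.0255 0.02 0.04214737528666379
0.0255 0.06 None
0.0255 0.1 None
[0.3802 0.8345 0.4595] 27.95
```

Tail outer face measured at x ≈ −8 to −9 mm in the dock frame (home is −8), centred within 0.5 mm, with tops at 42 and 58 mm, so the tray lies flat on the bench.

```bash
python3 -c "
from plant import finish_job;print(finish_job())"
```

```text
the job is handed in; nothing more can be done
None
```

The tray is fully home in the dock, nose first, with the wax block still inside, and I handed the job in at about 28 s of the 66 s allowed. I lifted it over the partition, turned it end for end and entered the nose about 64 mm between the rails. I then let go and pushed the tall end board with closed fingers, past the catches (about 10 N), to the back stop.

**Last checks:**
- **Home:** a final push of about 11 N moved the tray no further, and the top picture shows the nose on the stop with both rollers in the notches. The tail face measured 8 to 9 mm outside the mouth (8 mm is home).
- **Flat and centred:** the tray's tops read 42 and 58 mm, so it sits flat, and it is within 0.5 mm of the middle line.
- **Bystanders:** the tin, cup and sanding block read within 10 mm of where they started, which is about the networks' own scatter. The arm is clear of everything.

**What disagreed:**
- **Fingertip height:** the fingertips showed about 32 mm higher than the reported TCP and the stated tool sizes imply. The first grip therefore closed above the tray walls. I lowered the hand by what the pictures showed and gripped again.
- **Network points at the end:** the top view put the nose and tail points 5 to 9 mm off the middle line. That contradicts both the depth measurement and the picture, so I trusted those two instead.

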